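# Clear the toppled bottle off the centrifuge and check that its rotor spins freely

## Robot

A 7-joint arm with a two-finger parallel gripper is mounted at the origin on a cart in front of the work surface, level with it; the furniture and walls round the work are solid. World frame = base frame: x ahead of the robot, y to its left, z up, the work surface at z = 0. Lengths are in m, angles in rad, forces in N, time in s.
With the tool pointing down it reaches from about 0.425 to 0.95 m from the base axis. Payload 4.7 kg.
Tool frame: the origin (TCP) lies at the very end of the fingers, on their centre line; the grasp point (between the pads) lies 19 mm behind it; z points along the fingers, y is the line along which they close (so a half turn about z gives the same grasp; the last joint's range is limited). The gripper opens to 87 mm and grips with 3 to 60 N. Pads are 19 mm wide; open, the fingers measure 117 mm over their backs; the gripper's body (75 mm by 190 mm) begins 51 mm behind the grasp point.
Start: joints at [1.096, 0.469, -0.049, 1.532, 0.024, 1.141, -0.082], TCP at [0.291, -0.609, 0.223] pointing down, gripper open.
Joint ranges: [-2.59, 2.59], [-0.33, 1.99], [-1.39, 1.29], [0.1, 2.45], [-1.04, 4.18], [0.21, 1.99], [-2.66, 2.66]. Speed limits (rad/s): [2.57, 2.57, 3.14, 3.14, 3.14, 3.14, 3.14].

## Interface

Orientations are given as a rotation vector (axis times angle).
In Python, from workcell import manip, get_image, order gives the robot as it stands.
- The arm moves only by the tool send_rows, never from a script. Its argument "increments" is text: rows parted by semicolons, each of 6 numbers parted by spaces: the shift along the world's x, y, z in m, then the turn, a rotation vector about the world's x, y, z in degrees. A call has exactly 10 rows; each row shifts and turns the commanded pose from where the row before left it; what a row does not reach is not made up. A row lasts 1/10 s, in which the tool goes at most 50 mm and 8.59 degrees, less where a joint would pass 70% of its speed; a pose out of reach is approached as far as the arm can. A call with a gripper value outside its range is refused whole. "claw" is the closure, from -1 (fully open) to 1 (shut), set as the call begins (left out, the last holds). The fingers move at their own pace and stop on an object; "newtons" is the grip in N (left out, the last holds). Time passes only in rows, so rows that do not move let the fingers close, or fill a call up. It gives the time, the measured TCP pose, the force, the opening and the grip force at its end, in the units of the state.
- manip.get_state(): the state, without advancing time (a new reading comes with each control period).
- get_image(name): name is "scene" or "top"; returns a dict with "color" (480x640x3 uint8, red, green, blue), "fx", "fy", "cx", "cy" (pixels), "D" ([k1, k2, p1, p2, k3] as OpenCV has them; the pictures are not rectified), "extrinsics" (4x4, takes a point from world to camera coordinates). Camera axes: x right, y down, z forward; pixel columns grow to the right and rows downward; lengths in m; the calibration is good to about 2 mm. A picture is of the moment at which its call begins. There is no depth.
- order.job_done(): hands the job in; it is judged then, once.
The state is a dict: "time": time; "q": joint angles; "joint_velocities": joint speeds; "joint_torque": joint torques, N m; "tool_pos": TCP position; "tool_rot": TCP orientation; "force": force on the tool from outside, world axes, zero at the start; "wrist_torque": the same for the moment, N m; "finger_gap": opening from 0.0 (shut) to 1.0 (fully open); "grasp_force": force on a finger pad.
Only numpy, scipy, OpenCV 4.12 (cv2) and the standard library are available. Lean on these libraries where they do the work, as an engineer would, in place of code of your own. Each camera call takes 0.05 s, during which the arm holds its last target. There are 200 camera calls.

## Task

The white bottle with the green cap has toppled over on the closed lid of the bench centrifuge: first stand it upright on the free bench. Then open the lid fully by its handle and flick the rotor so that it runs on by itself, untouched, for at least two seconds. When it has come to rest, close the lid gently; do not disturb the microtube rack, the tape roll or the beaker.

Things in the scene. Friction and masses are not known exactly. Their poses are not given: they have to be found in the camera images.
- mini_centrifuge: White bench centrifuge, dark grey lid; does not move. Origin under its middle at bench height; x to its back (away from the robot), y to its left, z up. Housing x -124..141, y -150..150 mm, deck 128 mm high. Closed lid: flat top at 150 mm, x -60..125, y -90..115. Bowl: centre (33, 12) mm, radius 75, rim 127 high. The bench is free 70 to 150 mm beyond its right side, around x = -130 mm
- mini_centrifuge_lid (a joint): Lid angle in rad: 0 closed, 0.95 fully open (its stop). Hinged at the back, so stiff that the lid stays where it is left; 3 to 6 N at the handle move it. Fully open it leans forward over the rotor's middle, its front edge 290 mm above the bench: there is no room for a vertical gripper, so reach in with the tool leaning back toward the robot by 20 to 35 degrees
- lid_hinge (a point): Point on the lid's hinge line, which runs along the centrifuge's y axis (130 mm behind its origin, 128 mm high)
- lid_grip (a point): Middle of the handle's bar, moves with the lid. Round steel bar, 12 mm thick, 84 mm long along the centrifuge's y axis, on two posts; the bar's middle line stands 34 mm off the lid's top face, near the lid's front edge. The bar may turn between the finger pads as the lid swings
- rotor_centre (a point): Point on the rotor's vertical axis at the upper face of the rotor's round aluminium dish (radius 68 mm, upper face 105 mm above the bench). A hub of radius 19 mm with a black lock nut stands in the middle, up to 127 mm
- rotor (a joint): Angle in rad, counter-clockwise from above, endless. Four round blue buckets 90 degrees apart, 25 mm thick, stand 20 mm up from the dish (to 125 mm above the bench), middles 50 mm from the axis; arms 12 mm high join them to the hub. At 0 one points to the centrifuge's -x (front). From 3 rad/s it runs on 2 to 3 s, from 8 about 5 s; a finger left among the buckets stops it, so rise out of the sweep
- rotor_bucket (a point): Middle of the top of one of the four alike buckets, the one that points to the front at rotor angle 0; turns with the rotor
- bottle: White plastic bottle with green screw cap, 52 mm thick, 104 mm tall with cap (straight body up to 68 mm, the shoulder and cap are narrower), about 0.22 kg, closed. Origin at the centre of its underside, z axis from there to the cap. It starts lying on the lid behind the handle, cap toward the robot's right (within about 35 degrees), and rolls if pushed
- microtube_rack: Blue rack with capped microtubes, 64x120x35 mm, left of the centrifuge; origin under its middle. To be left alone
- label_tape: Roll of green tape lying flat, 70 mm across, 19 mm high, right of the centrifuge; origin under its middle. To be left alone
- small_beaker: Small glass beaker, 48 mm across, 58 mm high, right of and behind the centrifuge's front; origin under its middle. To be left alone
There are look-alikes about, which are no part of the job. What is meant by the bottle is not red or turquoise, and is the larger of those in its own colour.

How it is judged:
On the way, in this order (a step that is already met when the one before it is completed fails the run):
1. the bottle stands upright on the bench, released, while the lid is still shut (angle between bottle's own z axis and vertical below 0.1 rad and height (world z) of bottle between -0.01 and 0.012 m and contact force between the fingers and bottle below 0.1 N and value of joint mini_centrifuge_lid below 0.1 rad), for 0.3 s.
2. the lid is fully open (value of joint mini_centrifuge_lid above 0.87 rad), for 0.3 s.
3. the rotor runs on by itself, untouched by the robot, with the lid open ((velocity of joint rotor above 0.25 rad/s or velocity of joint rotor below -0.25 rad/s) and contact force between each of the fingers, the arm and rotor below 0.05 N and value of joint mini_centrifuge_lid above 0.8 rad), for 1.5 s.
4. the rotor has come to rest with the lid still open (velocity of joint rotor between -0.1 and 0.1 rad/s and value of joint mini_centrifuge_lid above 0.8 rad), for 0.2 s.
At the end, for the whole second after the job is handed in: the lid is shut (within 0.04 rad), the rotor is at rest, and the bottle stands upright (within 0.1 rad) on the bench, at rest and released (value of joint mini_centrifuge_lid below 0.04 rad and velocity of joint rotor between -0.1 and 0.1 rad/s and angle between bottle's own z axis and vertical below 0.1 rad and height (world z) of bottle between -0.01 and 0.012 m and contact force between the fingers and bottle below 0.1 N and linear speed of bottle below 0.03 m/s); the robot touches nothing.
It fails at once if the lid is slammed (it swings down faster than 2.5 rad/s) (velocity of joint mini_centrifuge_lid below -2.5 rad/s).
It fails at once if the microtube rack, the tape roll or the beaker is moved by over 20 mm (distance of any of microtube_rack, label_tape, small_beaker from where it was at the start of the episode above 0.02 m).
It also fails if it takes over 72 s, if anything falls off the work surface, if the arm or the gripper's body presses on something with over 40 N, if the wrist force passes 120 N, or if a joint passes its speed limit or range.

## Working session

There is one attempt and no reset: what is moved stays moved. The work goes in short steps, Python scripts to look and compute and a tool call to move; the robot and the scene stay as the last step left them, time stands still between calls to the robot, and variables do not carry over. Pictures are saved under pics/ and viewed, at most 10 in all, crops included, and the job is handed in when it is done.

Besides the shell and the picture viewer there is one more tool, called as name(argument=value, ...) on one line, values as JSON. send_rows: Moves the arm, as the interface text tells. Its arguments: {"type":"object","properties":{"increments":{"type":"string"},"claw":{"type":"number"},"newtons":{"type":"number"}},"required":["increments"]}

```bash
ls; mkdir -p pics
python3 - <<'E'
from workcell import manip,get_image
import cv2,numpy as np
s=manip.get_state();print({k:np.round(v,3).tolist() for k,v in s.items()})
for n in("scene","top"):
    im=get_image(n);cv2.imwrite(f"pics/{n}0.png",im["color"][:,:,::-1])
    E=np.array(im["extrinsics"]);print(n,im["fx"],im["cx"],im["cy"],im["D"],np.round(E,3).tolist(),(-E[:3,:3].T@E[:3,3]).round(3))
E
```

```text
pics
{'time': 0.0, 'q': [1.096, 0.469, -0.049, 1.534, 0.024, 1.141, -0.082], 'joint_velocities': [0.0, 0.001, -0.0, 0.0, 0.0, 0.002, -0.0], 'joint_torque': [-0.001, -50.797, -0.081, -23.615, -0.062, 0.038, 0.0], 'tool_pos': [0.291, -0.608, 0.222], 'tool_rot': [-3.062, -0.694, 0.001], 'force': [-0.028, 0.449, 0.679], 'wrist_torque': [0.041, 0.014, -0.019], 'grasp_force': 0.0, 'finger_gap': 0.996}
scene 591.5195617970948 323.13743353055634 239.64399681337503 [-0.17885549  0.          0.          0.          0.        ] [[0.53, -0.848, -0.01, -0.289], [-0.506, -0.307, -0.806, 0.453], [0.68, 0.433, -0.592, 1.05], [0.0, 0.0, 0.0, 1.0]] [-0.332 -0.56   0.983]
top 510.07639837789907 331.4105011275943 243.05714727781532 [0.00454108 0.         0.         0.         0.        ] [[0.007, -1.0, 0.005, 0.047], [-0.985, -0.007, -0.171, 0.636], [0.171, -0.004, -0.985, 1.234], [0.0, 0.0, 0.0, 1.0]] [0.415 0.057 1.324]
```

View pics/scene0.png

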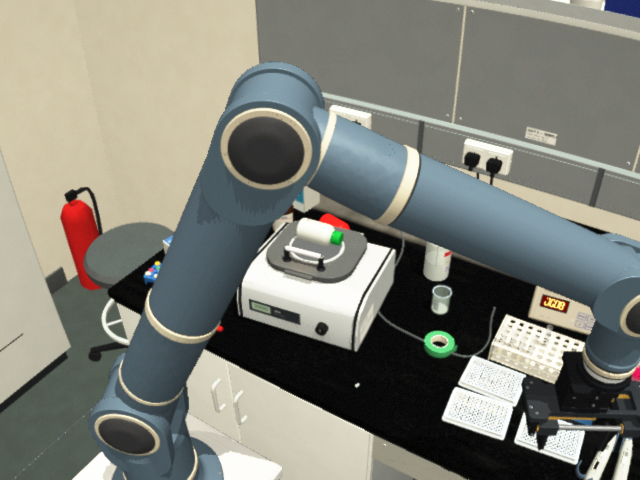

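View pics/top0.png

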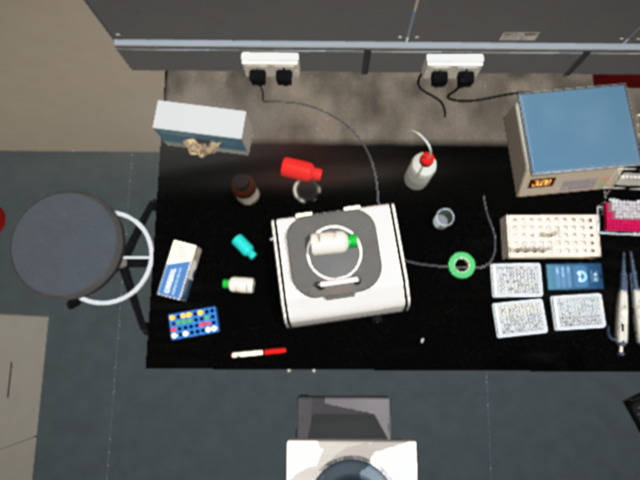

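The scene view shows the centrifuge at about (318,290), with the bottle at (318,233), tape at (439,344) and beaker at (441,299). In the top view the bottle is at (332,243) with its cap at (353,241), the handle at (338,283), tape at (462,264) and beaker at (444,218).

```bash
cat > h.py <<'E'
import cv2,numpy as np
from workcell import manip,get_image
from scipy.spatial.transform import Rotation as R
def ray(im,p):
    K=np.array([[im["fx"],0,im["cx"]],[0,im["fy"],im["cy"]],[0,0,1]])
    u=cv2.undistortPoints(np.array([[p]],float),K,np.array(im["D"]))[0,0]
    E=np.array(im["extrinsics"]);d=E[:3,:3].T@np.array([u[0],u[1],1]);c=-E[:3,:3].T@E[:3,3]
    return c,d/np.linalg.norm(d)
def plane(im,p,z):
    c,d=ray(im,p);return (c+d*(z-c[2])/d[2]).round(4)
def tri(a,p,b,q):
    c,d=ray(a,p);e,f=ray(b,q);A=np.c_[d,-f];s=np.linalg.lstsq(A,e-c,rcond=None)[0]
    x,y=c+d*s[0],e+f*s[1];return ((x+y)/2).round(4),np.linalg.norm(x-y).round(4)
def proj(im,P):
    E=np.array(im["extrinsics"]);K=np.array([[im["fx"],0,im["cx"]],[0,im["fy"],im["cy"]],[0,0,1]])
    return cv2.projectPoints(np.array(P,float).reshape(-1,1,3),cv2.Rodrigues(E[:3,:3])[0],E[:3,3],K,np.array(im["D"]))[0][:,0].round(1)
def blobs(m,lo=30):
    n,l,s,c=cv2.connectedComponentsWithStats(m.astype(np.uint8));return [(s[i,4],c[i].round(1),s[i,:4],l==i) for i in range(1,n) if s[i,4]>=lo]
E
python3 - <<'E'
from h import *
t=get_image("top");s=get_image("scene")
for n,im in(("top",t),("scene",s)):
    h=cv2.cvtColor(im["color"],cv2.COLOR_RGB2HSV)
    g=(abs(h[...,0].astype(int)-68)<14)&(h[...,1]>130)&(h[...,2]>60)
    for b in blobs(g,20):print(n,"green",b[:3],plane(im,b[1],.176))
h=cv2.cvtColor(t["color"],cv2.COLOR_RGB2HSV)
w=(h[...,1]<50)&(h[...,2]>140)
for b in blobs(w,30):
    if 260<b[1][0]<430 and 190<b[1][1]<340:print("white",b[:3],cv2.minAreaRect(cv2.findNonZero(b[3].astype(np.uint8))))
c=t["color"][190:340,255:425,::-1];cv2.imwrite("pics/t1.png",cv2.resize(c,None,fx=4,fy=4,interpolation=cv2.INTER_CUBIC))
c=s["color"][200:360,230:410,::-1];cv2.imwrite("pics/s1.png",cv2.resize(c,None,fx=3.7,fy=3.7,interpolation=cv2.INTER_CUBIC))
E
```

```text
top green (np.int32(90), array([352.2, 240.3]), array([348, 234,   9,  13], dtype=int32)) [0.6215 0.0043 0.176 ]
top green (np.int32(347), array([461. , 264.7]), array([448, 251,  28,  28], dtype=int32)) [ 0.5671 -0.2428  0.176 ]
top green (np.int32(57), array([224.5, 283.4]), array([222, 279,   6,  10], dtype=int32)) [0.5208 0.2919 0.176 ]
scene green (np.int32(141), array([336.4, 237.5]), array([330, 231,  13,  14], dtype=int32)) [0.6195 0.0079 0.176 ]
scene green (np.int32(475), array([439.3, 344.9]), array([424, 330,  34,  28], dtype=int32)) [ 0.4272 -0.3326  0.176 ]
white (np.int32(376), array([401.3, 253.5]), array([391, 203,  20, 103], dtype=int32)) ((401.3581237792969, 253.85394287109375), (103.40635681152344, 4.3627824783325195), 80.34010314941406)
white (np.int32(5726), array([347.9, 276. ]), array([276, 204, 130, 121], dtype=int32)) ((340.2687072753906, 262.3630676269531), (110.3863754272461, 118.94336700439453), 82.17092895507812)
white (np.int32(374), array([278.4, 270.8]), array([270, 220,  17, 104], dtype=int32)) ((277.3731384277344, 271.71307373046875), (103.94586181640625, 6.1262664794921875), 82.5394287109375)
white (np.int32(1781), array([332.6, 252.6]), array([306, 224,  57,  64], dtype=int32)) ((334.0, 255.5), (63.0, 56.0), 90.0)
```

View pics/t1.png

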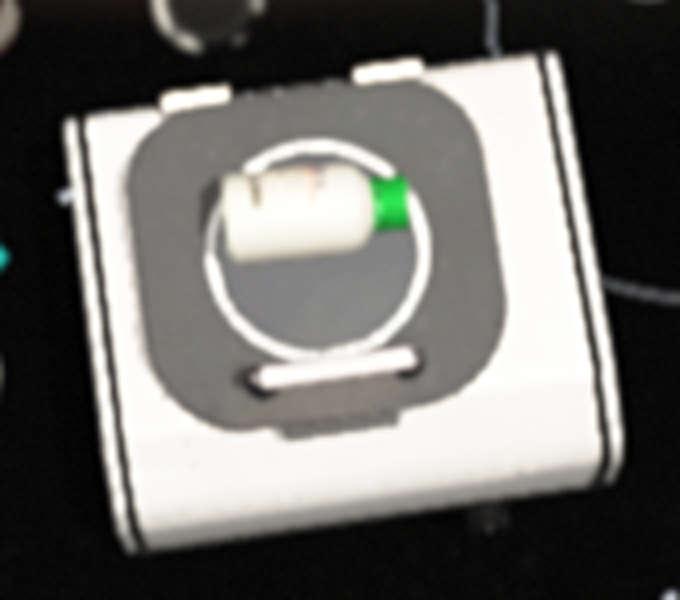

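View pics/s1.png

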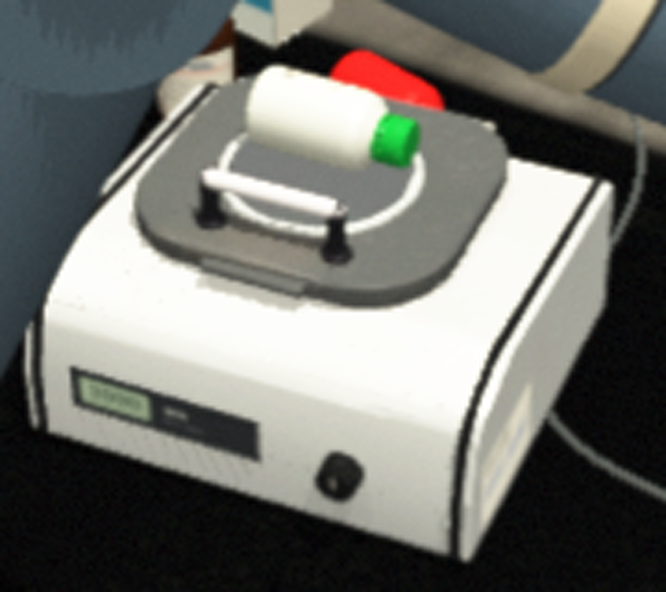

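The crops show the handle bar from (319.5,284.5) to (358.8,279.5) in the top view and (285.4,248.1) to (321.9,257.6) in the scene view. The bottle's axis runs from (312.5,244.5) at its base to (357,240.8) at its cap in the top view.

Run:
```python
from h import *
t=get_image("top");s=get_image("scene")
C=lambda x,y:(255+(x+.5)/4-.5,190+(y+.5)/4-.5)
S=lambda x,y:(230+x/3.7,200+y/3.7)
a=plane(t,C(258,378),.184);b=plane(t,C(415,358),.184);print("bar",a,b,np.linalg.norm(a-b),np.degrees(np.arctan2((a-b)[1],(a-b)[0]))-90)
print("bar tri",tri(t,C(258,378),s,S(205,178)),tri(t,C(415,358),s,S(340,213)))
a2=plane(t,C(228,220),.176);b2=plane(t,C(409,204),.176);d=b2-a2;print("bottle",a2,b2,np.linalg.norm(d),np.degrees(np.arctan2(d[1],d[0])))
print("cap tri",tri(t,C(390,205),s,S(395,140)))
# right/left edges at deck
for p in[(70,120),(555,55),(130,548),(610,480),(480,470)]:print(p,plane(t,C(*p),.128),plane(t,C(*p),0.05))
ps=(a[:2]+b[:2])/2
yaw=np.arctan2((a-b)[1],(a-b)[0])-np.pi/2
ux=np.array([np.cos(yaw),np.sin(yaw)]);uy=np.array([-ux[1],ux[0]])
print("yaw",np.degrees(yaw),"barmid",ps)
h=cv2.cvtColor(t["color"],cv2.COLOR_RGB2HSV)
print("tape",plane(t,(461.5,264.7),.019),"beaker",plane(t,(444,218),.03))
# hinge tabs: back edge
print("tabs",plane(t,C(196,98),.135),plane(t,C(388,71),.135))
print("lid sides",plane(t,C(130,180),.15),plane(t,C(490,160),.15),"circle",plane(t,C(319,250),.15))
```

```text
bar [0.5199 0.0787 0.184 ] [ 0.5318 -0.0091  0.184 ] 0.08860276519386967 7.718567519463093
bar tri (array([0.5192, 0.0799, 0.1819]), np.float64(0.0028)) (array([ 0.5314, -0.0086,  0.1827]), np.float64(0.0015))
bottle [0.6108 0.097  0.176 ] [ 0.6209 -0.0064  0.176 ] 0.10389210749619049 -84.42110845108873
cap tri (array([0.6194, 0.0055, 0.1763]), np.float64(0.0025))
(70, 120) [0.6791 0.1942 0.128 ] [0.6963 0.2031 0.05  ]
(555, 55) [ 0.7215 -0.0973  0.128 ] [ 0.7415 -0.1074  0.05  ]
(130, 548) [0.4261 0.1528 0.128 ] [0.4269 0.159  0.05  ]
(610, 480) [ 0.4671 -0.1258  0.128 ] [ 0.4705 -0.1376  0.05  ]
(480, 470) [ 0.4723 -0.0501  0.128 ] [ 0.4761 -0.057   0.05  ]
yaw 7.718567519463099 barmid [0.52585 0.0348 ]
tape [ 0.5879 -0.285   0.019 ] beaker [ 0.7085 -0.2411  0.03  ]
tabs [0.6916 0.1185 0.135 ] [0.7091 0.0038 0.135 ]
lid sides [0.6386 0.1556 0.15  ] [ 0.6521 -0.0554  0.15  ] circle [0.5979 0.0447 0.15  ]
```

```bash
cat >> h.py <<'E'
def toolR(zdir,ydir):
    z=np.array(zdir,float);z/=np.linalg.norm(z);y=np.array(ydir,float);y-=z*(y@z);y/=np.linalg.norm(y)
    return R.from_matrix(np.c_[np.cross(y,z),y,z])
def need(Rt,tcp,st=None):
    st=st or manip.get_state();R0=R.from_rotvec(st["tool_rot"])
    best=None
    for f in(0,np.pi):
        d=(Rt*R.from_euler('z',f)*R0.inv()).as_rotvec(degrees=True)
        print("d pos",(np.array(tcp)-st["tool_pos"]).round(4),"turn",d.round(1),"|%.1f|"%np.linalg.norm(d))
E
python3 - <<'E'
from h import *
c=np.radians(-84.4);hd=np.array([np.cos(c),np.sin(c),0]);l=np.radians(40)
z=-hd*np.sin(l)-np.array([0,0,np.cos(l)]);y=np.cross([0,0,1],hd)
P=np.array([.616,.047,.179]);T=P+.019*z;pre=T-.10*z;print(z,y,T,pre)
need(toolR(z,y),pre)
E
```

```text
[-0.06272508  0.63971984 -0.76604444] [ 0.9952274  0.0975829 -0.       ] [0.61480822 0.05915468 0.16444516] [ 0.62108073 -0.00481731  0.2410496 ]
d pos [0.3301 0.604  0.0188] turn [ 37.  -20.9  67. ] |79.4|
d pos [0.3301 0.604  0.0188] turn [  22.9   40.6 -104.8] |114.7|
```

send_rows(increments="0.02 0.038 0.02 2.3 -1.3 4.2;0.02 0.038 0.02 2.3 -1.3 4.2;0.02 0.038 0.02 2.3 -1.3 4.2;0.02 0.038 0.02 2.3 -1.3 4.2;0.02 0.038 0.02 2.3 -1.3 4.2;0.02 0.038 0.02 2.3 -1.3 4.2;0.02 0.038 0.02 2.3 -1.3 4.2;0.02 0.038 0.02 2.3 -1.3 4.2;0.02 0.038 0.02 2.3 -1.3 4.2;0.02 0.038 0.02 2.3 -1.3 4.2", claw=-1, newtons=15)

```text
time: 1.3
tool_pos: [0.4915, -0.2276, 0.4236]
tool_rot: [-2.295, -1.561, -0.429]
force: [0.5, 0.2, -0.9]
finger_gap: 1.001
grasp_force: 0.0
```

Run:
```python
from h import *
c=np.radians(-84.4);hd=np.array([np.cos(c),np.sin(c),0]);l=np.radians(40)
z=-hd*np.sin(l)-np.array([0,0,np.cos(l)]);y=np.cross([0,0,1],hd)
P=np.array([.616,.047,.179]);T=P+.019*z;pre=T-.10*z
need(toolR(z,y),pre);s=manip.get_state();print(s["time"],s["q"],s["tool_pos"],s["tool_rot"])
```

```text
d pos [ 0.1296  0.2228 -0.1825] turn [14.  -7.7 24.9] |29.6|
d pos [ 0.1296  0.2228 -0.1825] turn [   4.1   85.7 -129.3] |155.2|
1.3 [ 0.89288758  0.26980821 -0.3999156   1.45820668 -0.31760697  1.59731277
  0.13887888] [ 0.49147361 -0.22760537  0.42356955] [-2.2953468  -1.56088226 -0.42922947]
```

send_rows(increments="0.016 0.028 -0.015 1.75 -0.96 3.1;0.016 0.028 -0.02 1.75 -0.96 3.1;0.016 0.028 -0.023 1.75 -0.96 3.1;0.016 0.028 -0.023 1.75 -0.96 3.1;0.016 0.028 -0.023 1.75 -0.96 3.1;0.016 0.028 -0.023 1.75 -0.96 3.1;0.016 0.028 -0.025 1.75 -0.96 3.1;0.016 0.028 -0.03 1.75 -0.96 3.1;0 0 0 0 0 0;0 0 0 0 0 0")

```text
time: 2.3
tool_pos: [0.6188, -0.0047, 0.2397]
tool_rot: [-1.72, -1.886, -0.622]
force: [-0.4, 0.4, 0.9]
finger_gap: 0.999
grasp_force: 0.0
```

Run:
```python
from h import *
c=np.radians(-84.4);hd=np.array([np.cos(c),np.sin(c),0]);l=np.radians(40)
z=-hd*np.sin(l)-np.array([0,0,np.cos(l)]);y=np.cross([0,0,1],hd)
P=np.array([.616,.047,.179]);T=P+.019*z
need(toolR(z,y),T);s=manip.get_state();print(s["time"],s["q"],s["tool_pos"],s["tool_rot"])
a=get_image("scene");b=get_image("top")
o=np.hstack([a["color"][150:400,180:500],b["color"][140:390,200:520]])[:,:,::-1]
cv2.imwrite("pics/g.png",cv2.resize(o,None,fx=1.25,fy=1.25))
```

```text
d pos [-0.004   0.0639 -0.0753] turn [-0.  -0.2  0.2] |0.3|
d pos [-0.004   0.0639 -0.0753] turn [ -11.3  115.  -137.6] |179.7|
2.3 [ 0.64466849  0.58026592 -0.58711786  1.5771018  -0.39264983  1.25096824
  0.36421561] [ 0.61883672 -0.00469805  0.23972476] [-1.71966809 -1.88645985 -0.62208924]
```

View pics/g.png

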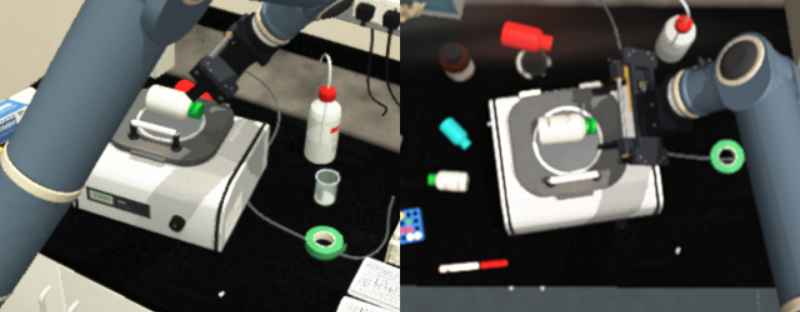

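The gripper is lined up on the bottle, with its fingers straddling the bottle's axis and the cap at about (590,127) in the right half of the picture. Next I move in along the tool axis.

send_rows(increments="-0.0005 0.008 -0.0095 0 0 0;-0.0005 0.008 -0.0095 0 0 0;-0.0005 0.008 -0.0094 0 0 0;-0.0005 0.008 -0.0094 0 0 0;-0.0005 0.008 -0.0094 0 0 0;-0.0005 0.008 -0.0094 0 0 0;-0.0005 0.008 -0.0094 0 0 0;-0.0005 0.008 -0.0093 0 0 0;0 0 0 0 0 0;0 0 0 0 0 0")

```text
time: 3.4
tool_pos: [0.6152, 0.0591, 0.1651]
tool_rot: [-1.721, -1.888, -0.624]
force: [0.1, -0.2, 0.6]
finger_gap: 1.007
grasp_force: 0.0
```

send_rows(increments="0 0 0 0 0 0;0 0 0 0 0 0;0 0 0 0 0 0;0 0 0 0 0 0;0 0 0 0 0 0;0 0 0 0 0 0;0 0 0 0 0 0;0 0 0 0 0 0;0 0 0 0 0 0;0 0 0 0 0 0", claw=1, newtons=20)

```text
time: 4.4
tool_pos: [0.6149, 0.059, 0.1654]
tool_rot: [-1.721, -1.888, -0.623]
force: [-1.0, -1.5, 1.3]
finger_gap: 0.58
grasp_force: 19.9
```

send_rows(increments="0 0 0.01 0 0 0;0 0 0.02 0 0 0;0 0 0.02 0 0 0;0 -0.01 0.02 0 0 0;0 -0.01 0.02 0 0 0;0 -0.01 0.02 0 0 0;0 -0.02 0.02 0 0 0;0 -0.02 0.02 0 0 0;0 -0.02 0.01 0 0 0;0 0 0 0 0 0")

```text
time: 5.4
tool_pos: [0.6164, -0.0351, 0.3263]
tool_rot: [-1.729, -1.888, -0.626]
force: [0.3, 0.0, -2.5]
finger_gap: 0.579
grasp_force: 20.0
```

```bash
cat > kin.py <<'E'
from h import *
from scipy.optimize import least_squares
D=[([1.096,.469,-.049,1.534,.024,1.141,-.082],[.291,-.608,.222],[-3.062,-.694,.001]),
([.89288758,.26980821,-.3999156,1.45820668,-.31760697,1.59731277,.13887888],[.49147361,-.22760537,.42356955],[-2.2953468,-1.56088226,-.42922947]),
([.64466849,.58026592,-.58711786,1.5771018,-.39264983,1.25096824,.36421561],[.61883672,-.00469805,.23972476],[-1.71966809,-1.88645985,-.62208924])]
def fk(q,L,s=-1):
    r=R.identity();p=np.zeros(3);T=[(0,0,L[0]),(L[4],0,L[1]),(-L[4],0,0),(0,0,L[2]),(0,0,0),(L[5],0,L[3])]
    off=[(0,0,L[0]),(0,0,0),(L[4],0,L[1]),(L[5],0,0),(0,0,L[2]),(L[6],0,0),(0,0,L[3])]
    for i in range(7):
        r=r*(R.from_euler('z',s*q[i]) if i%2==0 else R.from_euler('y',q[i]));p=p+r.apply(off[i])
    return p,r*R.from_euler('z',np.pi/2)
def fit():
    st=manip.get_state();dd=D+[(st["q"],st["tool_pos"],st["tool_rot"])]
    f=lambda L:np.concatenate([fk(q,L)[0]-p for q,p,_ in dd])
    o=least_squares(f,[.3,.45,.45,.3,0,0,0]);return o.x,np.abs(o.fun).max(),[np.degrees((fk(q,o.x)[1]*R.from_rotvec(t).inv()).magnitude()) for q,_,t in dd]
LO=np.array([-2.59,-.33,-1.39,.1,-1.04,.21,-2.66]);HI=np.array([2.59,1.99,1.29,2.45,4.18,1.99,2.66])
def ik(p,Rt,q0,L):
    f=lambda q:np.r_[(fk(q,L)[0]-p)*10,(fk(q,L)[1]*Rt.inv()).as_rotvec()*2,.02*(q-q0)]
    o=least_squares(f,np.clip(q0,LO+.03,HI-.03),bounds=(LO+.02,HI-.02));P,Q=fk(o.x,L);return o.x,np.linalg.norm(P-p),np.degrees((Q*Rt.inv()).magnitude())
E
python3 - <<'E'
from kin import *
L,e,a=fit();print(L.round(4),e,a)
st=manip.get_state();print(st["q"].round(2) if hasattr(st["q"],"round") else st["q"])
# place candidates
l=np.radians(50)
for az in(180,200,225,250,270):
    c=np.radians(az);hd=np.array([np.cos(c),np.sin(c),0]);z=-hd*np.sin(l)-np.array([0,0,np.cos(l)])
    # cap up: at lid y=cross(up,hd) with cap along hd ; tool x sign: keep cap side
    R0=R.from_rotvec(st["tool_rot"]);cap=R0.inv().apply([np.cos(np.radians(-84.4)),np.sin(np.radians(-84.4)),0])
    y=np.cross([0,0,1],hd)
    for sg in(1,-1):
        Rt=toolR(z,sg*y);cw=Rt.apply(cap)
        if cw[2]<.9:continue
        P=np.array([.473,-.247,.055]);T=P+.019*z
        q,pe,re=ik(T,Rt,np.array(st["q"]),L);print(az,sg,cw.round(2),q.round(2),pe.round(4),re.round(2),(Rt*R0.inv()).as_rotvec(degrees=True).round(1))
E
```

```text
[0.1487 0.6289 0.4409 0.2641 0.0314 0.0288 0.0406] 0.0315160376342325 [np.float64(0.05141331720126179), np.float64(2.523510483463498e-07), np.float64(9.350000847077207e-07), np.float64(3.2445165526009854e-14)]
[ 0.68  0.51 -0.59  1.47 -0.4   1.42  0.32]
180 -1 [0.   0.01 1.  ] [ 1.47  1.03 -1.37  2.43  2.26  0.63  0.11] 0.0175 6.85 [-65.4 -71.3  65.7]
200 -1 [0.   0.01 1.  ] [ 1.57  1.08 -1.37  2.42  2.27  0.39  0.44] 0.0001 0.06 [-54.2 -85.   80.3]
225 -1 [-0.    0.01  1.  ] [ 1.61  1.15 -1.37  2.11  0.59  0.46  2.47] 0.0 0.02 [ -36.7 -100.8   97.7]
250 -1 [-0.01  0.01  1.  ] [ 1.49  1.17 -1.37  1.99  0.55  0.78  2.64] 0.014 11.03 [ -15.2 -114.9  113.7]
270 -1 [-0.01  0.    1.  ] [ 1.38  1.18 -1.37  1.91  0.59  1.03  2.64] 0.0269 23.08 [   5.4 -124.4  125. ]
```

```bash
cat >> kin.py <<'E'
def rots(q):
    r=R.identity();o=[]
    for i in range(7):
        r=r*(R.from_euler('z',-q[i]) if i%2==0 else R.from_euler('y',q[i]));o.append(r)
    return o
def A(q): return np.hstack([np.array([0,0,1.])[:,None]]+[ (m:=r.as_matrix())[:, [0,1] if i%2==0 else [1,2]] if i<6 else r.as_matrix()[:,2:] for i,r in enumerate(rots(q))])
def fit2(extra=[]):
    st=manip.get_state();dd=D+list(extra)+[(st["q"],st["tool_pos"],0)]
    M=np.vstack([A(np.array(d[0])) for d in dd]);b=np.hstack([np.array(d[1]) for d in dd])
    l=.005;x0=np.zeros(M.shape[1]);x0[0]=.317;
    for i,v in zip((4,8,-1),(.45,.45,.25)): x0[i]=v
    x=x0+np.linalg.solve(M.T@M+l*l*np.eye(len(x0)),M.T@(b-M@x0));return x,np.abs(M@x-b).max()
def fk(q,L): return A(q)@L,rots(q)[-1]*R.from_euler('z',np.pi/2)
E
python3 - <<'E'
from kin import *
L,e=fit2();print(L.round(3),e)
st=manip.get_state();q0=np.array(st["q"]);R0=R.from_rotvec(st["tool_rot"]);rng=np.random.default_rng(0)
l=np.radians(50)
for az in(150,180,200,215,230):
  for P in([.473,-.247,.055],[.45,-.31,.055]):
    c=np.radians(az);hd=np.array([np.cos(c),np.sin(c),0]);z=-hd*np.sin(l)-np.array([0,0,np.cos(l)])
    Rt=toolR(z,-np.cross([0,0,1],hd));T=np.array(P)+.019*z;res=[]
    for k in range(15):
        q,pe,re=ik(T,Rt,q0+rng.normal(0,.5,7)*(k>0),L)
        if pe<.003 and re<1: res.append((np.min(np.minimum(q-LO,HI-q)),-np.abs(q-q0).max(),q.round(2)))
    if res: print(az,P,max(res,key=lambda r:min(r[0],.3)+.1*r[1]),len(res))
    else:print(az,P,"none")
E
```

```text
[ 0.239  0.    -0.013 -0.013  0.553 -0.001 -0.008 -0.008  0.467 -0.
 -0.    -0.     0.033  0.283] 3.455758604142822e-05
150 [0.473, -0.247, 0.055] none
150 [0.45, -0.31, 0.055] none
180 [0.473, -0.247, 0.055] (np.float64(0.020000000164486886), np.float64(-2.7952046587909503), array([ 1.69,  1.18, -1.37,  2.42,  2.39,  0.62,  0.26])) 11
180 [0.45, -0.31, 0.055] (np.float64(0.020000000000000906), np.float64(-2.6244630860672546), array([ 1.84,  1.2 , -1.37,  2.35,  2.22,  0.48,  0.54])) 15
200 [0.473, -0.247, 0.055] (np.float64(0.02000000000000024), np.float64(-2.0232573506229934), array([ 1.77,  1.22, -1.37,  2.28,  1.62,  0.33,  1.32])) 13
200 [0.45, -0.31, 0.055] (np.float64(0.06497125922273317), np.float64(-1.5963284718427224), array([ 1.86,  1.18, -1.33,  2.19,  1.09,  0.3 ,  1.92])) 15
215 [0.473, -0.247, 0.055] (np.float64(0.0978793117382859), np.float64(-2.1353428666965035), array([ 1.74,  1.16, -1.29,  2.15,  0.63,  0.36,  2.46])) 15
215 [0.45, -0.31, 0.055] (np.float64(0.02855626593322147), np.float64(-2.204325581721591), array([ 1.85,  1.26, -1.36,  2.06,  0.66,  0.55,  2.53])) 15
230 [0.473, -0.247, 0.055] (np.float64(0.020000000000357065), np.float64(-2.48509240556533), array([ 1.02,  0.68, -0.24,  2.05, -1.02,  0.88, -2.16])) 2
230 [0.45, -0.31, 0.055] none
```

Run:
```python
from kin import *
L,e=fit2()
st=manip.get_state();R0=R.from_rotvec(st["tool_rot"]);p0=np.array(st["tool_pos"])
l=np.radians(50)
for az in(190,200,208,215,225):
  for P in([.473,-.247,.2],[.46,-.28,.2]):
    c=np.radians(az);hd=np.array([np.cos(c),np.sin(c),0]);z=-hd*np.sin(l)-np.array([0,0,np.cos(l)])
    Rt=toolR(z,-np.cross([0,0,1],hd));T=np.array(P)+.019*z;dv=(Rt*R0.inv()).as_rotvec()
    q=np.array(st["q"]);N=40;mx=0;er=0;mg=9
    for k in range(1,N+16):
        f=min(k/N,1);pp=p0+f*(T-p0)-np.array([0,0,.145])*max(0,k-N)/15;qn,pe,re=ik(pp,R.from_rotvec(f*dv)*R0,q,L);mx=max(mx,np.abs(qn-q).max());er=max(er,pe*1000,re);q=qn;mg=min(mg,np.min(np.minimum(q-LO,HI-q)))
    print(az,P,"step",mx.round(2),"err",er.round(2),"margin",mg.round(2),q.round(2),"d",(T-p0).round(3),np.degrees(dv).round(1))
```

```text
190 [0.473, -0.247, 0.2] step 2.11 err 12.88 margin 0.02 [ 1.73  1.16 -1.34  2.35  2.21  0.39  0.58] d [-0.129 -0.209 -0.138] [-60.1 -78.2  73. ]
190 [0.46, -0.28, 0.2] step 0.8 err 7.12 margin 0.02 [ 1.81  1.19 -1.35  2.32  2.    0.36  0.85] d [-0.142 -0.242 -0.138] [-60.1 -78.2  73. ]
200 [0.473, -0.247, 0.2] step 0.2 err 6.43 margin 0.02 [ 1.75  1.15 -1.31  2.28  1.64  0.25  1.28] d [-0.13  -0.207 -0.138] [-54.2 -85.   80.3]
200 [0.46, -0.28, 0.2] step 0.25 err 6.78 margin 0.02 [ 1.81  1.14 -1.3   2.24  1.28  0.23  1.68] d [-0.143 -0.24  -0.138] [-54.2 -85.   80.3]
208 [0.473, -0.247, 0.2] step 0.16 err 9.94 margin 0.02 [ 1.74  1.11 -1.27  2.21  0.85  0.23  2.15] d [-0.131 -0.205 -0.138] [-49.  -90.2  86. ]
208 [0.46, -0.28, 0.2] step 0.09 err 10.52 margin 0.02 [ 1.76  1.06 -1.2   2.17  0.39  0.25  2.64] d [-0.144 -0.238 -0.138] [-49.  -90.2  86. ]
215 [0.473, -0.247, 0.2] step 0.09 err 12.86 margin 0.02 [ 1.71  1.1  -1.24  2.15  0.43  0.32  2.64] d [-0.132 -0.204 -0.138] [-44.2 -94.7  90.9]
215 [0.46, -0.28, 0.2] step 0.09 err 13.39 margin 0.02 [ 1.78  1.15 -1.27  2.1   0.49  0.42  2.64] d [-0.145 -0.237 -0.138] [-44.2 -94.7  90.9]
225 [0.473, -0.247, 0.2] step 0.09 err 16.31 margin 0.02 [ 1.73  1.24 -1.34  2.06  0.57  0.57  2.64] d [-0.133 -0.202 -0.138] [ -36.7 -100.8   97.7]
225 [0.46, -0.28, 0.2] step 0.09 err 16.7 margin 0.02 [ 1.78  1.27 -1.37  2.02  0.6   0.65  2.64] d [-0.146 -0.235 -0.138] [ -36.7 -100.8   97.7]
```

send_rows(increments="-0.0055 -0.0093 0 -2.1 -3.3 3.1;-0.0055 -0.0093 0 -2.1 -3.3 3.1;-0.0055 -0.0093 0 -2.1 -3.3 3.1;-0.0055 -0.0093 0 -2.1 -3.3 3.1;-0.0055 -0.0093 0 -2.1 -3.3 3.1;-0.0055 -0.0093 0 -2.1 -3.3 3.1;-0.0055 -0.0093 0 -2.1 -3.3 3.1;-0.0055 -0.0093 0 -2.1 -3.3 3.1;-0.0055 -0.0093 0 -2.1 -3.3 3.1;-0.0055 -0.0093 0 -2.1 -3.3 3.1")

```text
time: 6.4
tool_pos: [0.5595, -0.1227, 0.3248]
tool_rot: [1.153, 2.822, 0.606]
force: [-1.4, -0.4, -3.2]
finger_gap: 0.577
grasp_force: 20.0
```

send_rows(increments="-0.0055 -0.0093 -0.004 -2.1 -3.3 3.1;-0.0055 -0.0093 -0.004 -2.1 -3.3 3.1;-0.0055 -0.0093 -0.004 -2.1 -3.3 3.1;-0.0055 -0.0093 -0.004 -2.1 -3.3 3.1;-0.0055 -0.0093 -0.004 -2.1 -3.3 3.1;-0.0055 -0.0093 -0.004 -2.1 -3.3 3.1;-0.0055 -0.0093 -0.004 -2.1 -3.3 3.1;-0.0055 -0.0093 -0.004 -2.1 -3.3 3.1;-0.0055 -0.0093 -0.004 -2.1 -3.3 3.1;-0.0055 -0.0093 -0.004 -2.1 -3.3 3.1")

```text
time: 7.4
tool_pos: [0.5046, -0.2154, 0.2845]
tool_rot: [0.11, 2.543, 0.332]
force: [-0.5, -0.3, -2.3]
finger_gap: 0.581
grasp_force: 20.0
```

```bash
cat > pl.py <<'E'
from kin import *
L,e=fit2();st=manip.get_state()
l=np.radians(50);c=np.radians(200);hd=np.array([np.cos(c),np.sin(c),0]);z=-hd*np.sin(l)-np.array([0,0,np.cos(l)])
Rt=toolR(z,-np.cross([0,0,1],hd));T=np.array([.46,-.28,.052])+.019*z
print(e,st["time"],np.round(st["q"],2),st["finger_gap"],np.round(st["force"],1));need(Rt,T)
E
python3 pl.py
```

```text
2.6943735593976115e-05 7.4 [ 1.39  0.15 -0.84  2.03 -0.61  0.72  2.47] 0.581437439242509 [-0.5 -0.3 -2.3]
d pos [-0.0309 -0.0596 -0.2447] turn [-11.9 -19.1  18. ] |28.8|
d pos [-0.0309 -0.0596 -0.2447] turn [ 100.3   33.  -113.4] |154.9|
```

send_rows(increments="-0.0055 -0.0093 -0.01 -1.5 -2.4 2.25;-0.0055 -0.0093 -0.01 -1.5 -2.4 2.25;-0.0055 -0.0093 -0.01 -1.5 -2.4 2.25;-0.0055 -0.0093 -0.01 -1.5 -2.4 2.25;-0.0055 -0.0093 -0.01 -1.5 -2.4 2.25;-0.0055 -0.0093 -0.01 -1.5 -2.4 2.25;0 -0.0037 -0.01 -1.5 -2.4 2.25;0 0 -0.01 -1.5 -2.4 2.25;0 0 0 0 0 0;0 0 0 0 0 0")

```text
time: 8.4
tool_pos: [0.485, -0.2792, 0.1946]
tool_rot: [-0.38, 2.262, 0.19]
force: [0.4, 0.0, -0.6]
finger_gap: 0.58
grasp_force: 19.9
```

```bash
python3 pl.py
```

```text
7.854969159570846e-05 8.4 [ 1.87  0.74 -1.39  2.14 -0.02  0.34  2.66] 0.5802998831310724 [ 0.4  0.  -0.6]
d pos [-0.0113  0.0042 -0.1549] turn [-0.3 -1.2  0.6] |1.4|
d pos [-0.0113  0.0042 -0.1549] turn [ 128.    46.6 -116.3] |179.1|
```

send_rows(increments="-0.0011 0.0004 -0.01 0 -0.1 0;-0.0011 0.0004 -0.01 0 -0.1 0;-0.0011 0.0004 -0.01 0 -0.1 0;-0.0011 0.0004 -0.01 0 -0.1 0;-0.0011 0.0004 -0.01 0 -0.1 0;-0.0011 0.0004 -0.01 0 -0.1 0;-0.0011 0.0004 -0.01 0 -0.1 0;-0.0011 0.0004 -0.01 0 -0.1 0;-0.0011 0.0004 -0.01 0 -0.1 0;-0.0011 0.0004 -0.01 0 -0.1 0")

```text
time: 9.4
tool_pos: [0.4738, -0.2767, 0.0939]
tool_rot: [-0.38, 2.244, 0.185]
force: [-0.1, 0.3, -1.7]
finger_gap: 0.58
grasp_force: 19.9
```

```bash
python3 pl.py
python3 - <<'E'
from h import *
a=get_image("scene");b=get_image("top")
o=np.hstack([a["color"][200:480,240:560],b["color"][170:450,300:620]])[:,:,::-1]
cv2.imwrite("pics/p.png",cv2.resize(o,None,fx=1.25,fy=1.25))
E
```

```text
8.40488068920564e-05 9.4 [ 1.83  1.   -1.33  2.23  0.81  0.21  2.03] 0.5803798165573762 [-0.1  0.3 -1.7]
d pos [-0.0002  0.0016 -0.0541] turn [-0.3 -0.1  0.6] |0.7|
d pos [-0.0002  0.0016 -0.0541] turn [ 129.2   46.6 -115.3] |179.3|
```

View pics/p.png

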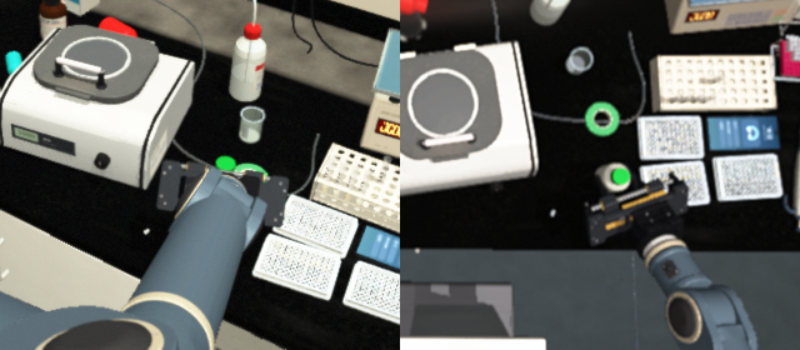

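Run:
```python
from h import *
t=get_image("top");h=cv2.cvtColor(t["color"],cv2.COLOR_RGB2HSV)
g=(abs(h[...,0].astype(int)-68)<14)&(h[...,1]>130)&(h[...,2]>60)
for b in blobs(g,20):print(b[:3],plane(t,b[1],.158))
w=(h[...,1]<60)&(h[...,2]>90);w[:, :455]=0;w[:,490:]=0;w[:290]=0;w[335:]=0
for b in blobs(w,20):print("w",b[:3],plane(t,b[1],.09))
print(proj(t,[[.459,-.279,.16],[.459,-.279,.056],[.459,-.279,.124]]))
st=manip.get_state();R0=R.from_rotvec(st["tool_rot"]).as_matrix();print("grasp",st["tool_pos"]-.019*R0[:,2]);print(R0.round(3))
```

```text
(np.int32(349), array([461.1, 264.7]), array([448, 251,  28,  28], dtype=int32)) [ 0.5695 -0.2477  0.158 ]
(np.int32(57), array([224.5, 283.4]), array([222, 279,   6,  10], dtype=int32)) [0.5224 0.2956 0.158 ]
(np.int32(145), array([476. , 310.6]), array([469, 305,  16,  12], dtype=int32)) [ 0.4647 -0.2776  0.158 ]
w (np.int32(267), array([469.5, 311.4]), array([458, 300,  27,  23], dtype=int32)) [ 0.4656 -0.2814  0.09  ]
w (np.int32(60), array([481.7, 326.6]), array([474, 323,  16,   8], dtype=int32)) [ 0.4297 -0.3091  0.09  ]
[[477.  313.1]
 [464.9 314.6]
 [472.5 313.7]]
grasp [ 0.46004247 -0.28121649  0.10631304]
[[-0.608 -0.332  0.721]
 [-0.208  0.943  0.258]
 [-0.766  0.007 -0.643]]
```

send_rows(increments="0 0 -0.01 0 0 0;0 0 -0.01 0 0 0;0 0 -0.01 0 0 0;0 0 -0.007 0 0 0;0 0 -0.005 0 0 0;0 0 -0.004 0 0 0;0 0 -0.003 0 0 0;0 0 -0.002 0 0 0;0 0 0 0 0 0;0 0 0 0 0 0")

```text
time: 10.55
tool_pos: [0.474, -0.2768, 0.0441]
tool_rot: [-0.381, 2.244, 0.183]
force: [-0.3, -0.1, -2.1]
finger_gap: 0.584
grasp_force: 19.9
```

send_rows(increments="0 0 -0.001 0 0 0;0 0 -0.001 0 0 0;0 0 -0.001 0 0 0;0 0 0 0 0 0;0 0 0 0 0 0;0 0 0 0 0 0;0 0 0 0 0 0;0 0 0 0 0 0;0 0 0 0 0 0;0 0 0 0 0 0", newtons=6)

```text
time: 11.55
tool_pos: [0.4744, -0.277, 0.0414]
tool_rot: [-0.38, 2.243, 0.182]
force: [-1.5, -1.4, 5.0]
finger_gap: 0.587
grasp_force: 6.0
```

send_rows(increments="0 0 0 0 0 0;0 0 0 0 0 0;0 0 0 0 0 0;0 0 0 0 0 0;0 0 0 0 0 0;0 0 0 0 0 0;-0.004 -0.0015 0.005 0 0 0;-0.006 -0.002 0.008 0 0 0;-0.008 -0.003 0.01 0 0 0;-0.008 -0.003 0.01 0 0 0", claw=-1)

```text
time: 12.55
tool_pos: [0.4477, -0.2859, 0.0741]
tool_rot: [-0.38, 2.244, 0.185]
force: [-0.9, -0.6, -0.9]
finger_gap: 0.999
grasp_force: 0.0
```

send_rows(increments="-0.008 -0.003 0.012 0 0 0;-0.008 -0.003 0.015 0 0 0;-0.008 -0.003 0.02 0 0 0;-0.005 -0.003 0.025 0 0 0;0 0 0.03 0 0 0;0 0 0.03 0 0 0;0 0 0.03 0 0 0;0 0 0.03 0 0 0;0 0 0.03 0 0 0;0 0 0.02 0 0 0")

```text
time: 13.55
tool_pos: [0.4828, -0.3196, 0.2437]
tool_rot: [-0.35, 2.319, 0.186]
force: [0.6, 0.3, 0.4]
finger_gap: 0.998
grasp_force: 0.0
```

Run:
```python
from h import *
st=manip.get_state();print(np.round(st["q"],2),st["tool_pos"],st["tool_rot"])
a=get_image("scene");b=get_image("top")
o=np.hstack([a["color"][200:480,240:560],b["color"][170:450,300:620]])[:,:,::-1]
cv2.imwrite("pics/p2.png",cv2.resize(o,None,fx=1.25,fy=1.25))
for n,t in(("s",a),("t",b)):
    h=cv2.cvtColor(t["color"],cv2.COLOR_RGB2HSV)
    g=(abs(h[...,0].astype(int)-68)<14)&(h[...,1]>130)&(h[...,2]>60)
    for c in blobs(g,20):print(n,c[:3],plane(t,c[1],.1))
```

```text
[ 1.9   0.64 -1.39  2.02 -0.09  0.52  2.66] [ 0.48282116 -0.31958754  0.24367306] [-0.34983787  2.31917414  0.18606407]
s (np.int32(701), array([432.2, 347.1]), array([410, 330,  48,  31], dtype=int32)) [ 0.4855 -0.301   0.1   ]
t (np.int32(336), array([461.2, 264.6]), array([448, 251,  28,  28], dtype=int32)) [ 0.5774 -0.2631  0.1   ]
t (np.int32(58), array([224.6, 283.3]), array([222, 278,   6,  11], dtype=int32)) [0.528  0.3072 0.1   ]
t (np.int32(139), array([470.8, 311.5]), array([464, 306,  15,  12], dtype=int32)) [ 0.465  -0.2818  0.1   ]
```

View pics/p2.png

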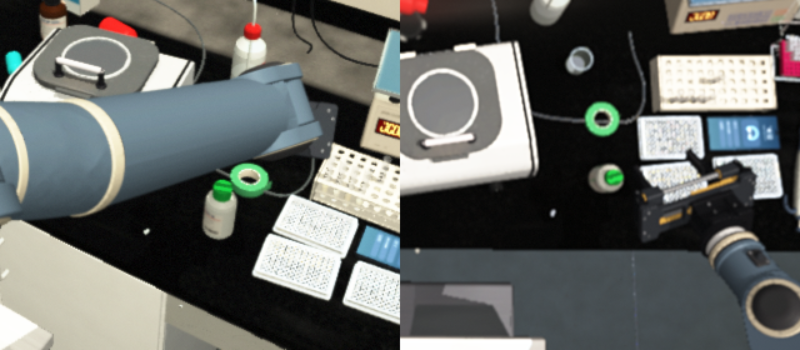

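The bottle stands upright at (605,178) in the right half, and the tape and beaker have not moved. Now I plan the move to the handle, the lid's arc and the flick pose.

```bash
cat > lid.py <<'E'
from kin import *
yaw=np.radians(7.8);ux=np.array([np.cos(yaw),np.sin(yaw),0]);uy=np.array([-ux[1],ux[0],0]);uz=np.array([0,0,1.])
bar=np.array([.526,.035,.184])
def barpos(th): 
    a,b=.168,.056;return bar+ux*(a-a*np.cos(th)+b*np.sin(th))+uz*(a*np.sin(th)+b*np.cos(th)-b)
def lean(deg,sgn=1): # deg>0: tool points back to the robot (hand to +x)
    l=np.radians(deg);z=-ux*np.sin(l)-uz*np.cos(l);return z,toolR(z,sgn*ux)
E
python3 - <<'E'
from lid import *
L,e=fit2();st=manip.get_state();q=np.array(st["q"]);p0=np.array(st["tool_pos"]);R0=R.from_rotvec(st["tool_rot"])
for sg in(1,-1):
    z,Rt=lean(0,sg);T=bar+uz*(-.017+.09);dv=(Rt*R0.inv()).as_rotvec();print(sg,(T-p0).round(3),np.degrees(dv).round(1));q=np.array(st["q"]);er=mx=0
    for k in range(1,41):
        f=k/40;qn,pe,re=ik(p0+f*(T-p0)+[0,0,.15*np.sin(np.pi*f)],R.from_rotvec(f*dv)*R0,q,L);mx=max(mx,abs(qn-q).max());er=max(er,pe*1e3,re);q=qn
    print(mx.round(2),er.round(2),q.round(2))
    for th in np.linspace(0,.97,8):
        z,Rt=lean(30*th/.97,sg);P=barpos(th);q,pe,re=ik(P+.017*z,Rt,q,L);print("  th",th.round(2),P.round(3),q.round(2),(pe*1e3).round(1),re.round(1))
    qq=q
    for ln in(-20,-30):
        z,Rt=lean(ln,sg);qf,pe,re=ik(np.array([.546,.04,.115]),Rt,q,L);print("  flick",ln,qf.round(2),(pe*1e3).round(1),re.round(1))
E
```

```text
1 [0.043 0.356 0.013] [ 26.5  44.8 -93.4]
0.1 60.74 [ 1.53 -0.31 -1.37  2.07 -0.48  0.86  0.52]
  th 0.0 [0.526 0.035 0.184] [ 0.53  0.41 -0.85  1.91  0.37  0.98 -0.36] 0.0 0.0
  th 0.14 [0.535 0.036 0.207] [ 0.5   0.44 -0.85  1.82  0.35  1.12 -0.34] 0.0 0.0
  th 0.28 [0.548 0.038 0.228] [ 0.47  0.48 -0.84  1.72  0.34  1.26 -0.33] 0.0 0.0
  th 0.42 [0.563 0.04  0.247] [ 0.43  0.52 -0.83  1.61  0.33  1.4  -0.33] 0.0 0.0
  th 0.55 [0.58  0.042 0.264] [ 0.38  0.57 -0.81  1.5   0.33  1.53 -0.33] 0.0 0.0
  th 0.69 [0.6   0.045 0.278] [ 0.33  0.63 -0.79  1.39  0.33  1.66 -0.33] 0.0 0.0
  th 0.83 [0.621 0.048 0.29 ] [ 0.28  0.7  -0.76  1.26  0.33  1.79 -0.32] 0.0 0.0
  th 0.97 [0.644 0.051 0.298] [ 0.23  0.77 -0.74  1.13  0.34  1.91 -0.32] 0.0 0.0
  flick -20 [ 0.42  0.34 -0.68  2.17  0.59  0.42 -0.56] 0.0 0.0
  flick -30 [ 0.46  0.32 -0.71  2.29  1.23  0.23 -1.19] 0.1 0.1
-1 [0.043 0.356 0.013] [-43.   25.4  76. ]
0.06 14.64 [ 0.84  0.52 -1.34  1.79  0.53  1.26  2.63]
  th 0.0 [0.526 0.035 0.184] [ 0.76  0.6  -1.24  1.9   0.64  1.12  2.54] 0.0 0.0
  th 0.14 [0.535 0.036 0.207] [ 0.72  0.62 -1.24  1.81  0.6   1.25  2.57] 0.0 0.0
  th 0.28 [0.548 0.038 0.228] [ 0.67  0.65 -1.22  1.71  0.56  1.38  2.6 ] 0.0 0.0
  th 0.42 [0.563 0.04  0.247] [ 0.61  0.69 -1.19  1.6   0.54  1.5   2.62] 0.0 0.0
  th 0.55 [0.58  0.042 0.264] [ 0.55  0.73 -1.17  1.49  0.52  1.63  2.63] 0.0 0.0
  th 0.69 [0.6   0.045 0.278] [ 0.48  0.77 -1.14  1.38  0.52  1.75  2.64] 0.0 0.0
  th 0.83 [0.621 0.048 0.29 ] [ 0.42  0.83 -1.13  1.25  0.52  1.88  2.64] 0.0 0.0
  th 0.97 [0.644 0.051 0.298] [ 0.37  0.88 -1.1   1.14  0.52  1.97  2.64] 2.2 1.4
  flick -20 [ 0.88  0.69 -1.37  2.15  1.17  0.8   2.1 ] 0.0 0.0
  flick -30 [ 0.92  0.65 -1.37  2.27  1.5   0.67  1.81] 0.0 0.0
```

Run:
```python
from lid import *
L,e=fit2();st=manip.get_state();p0=np.array(st["tool_pos"]);R0=R.from_rotvec(st["tool_rot"])
z,Rt=lean(0,1);dv=(Rt*R0.inv()).as_rotvec()
for bump in(0,.03):
  for xb in(0,.08):
    T=bar+uz*(-.017+.09);q=np.array(st["q"]);er=mx=0;h=[]
    for k in range(1,41):
        f=k/40;s=np.sin(np.pi*f);qn,pe,re=ik(p0+f*(T-p0)+[xb*s,0,bump*s],R.from_rotvec(f*dv)*R0,q,L);mx=max(mx,abs(qn-q).max());er=max(er,pe*1e3,re);q=qn;h.append((round(pe*1e3),round(re)))
    print(bump,xb,mx.round(2),er.round(2),q.round(2),h[::4])
```

```text
0 0 0.12 0.07 [ 0.59  0.32 -0.91  1.8   0.27  1.15 -0.27] [(0, 0), (0, 0), (0, 0), (0, 0), (0, 0), (0, 0), (0, 0), (0, 0), (0, 0), (0, 0)]
0 0.08 0.12 0.0 [ 0.35  0.25 -0.59  1.81  0.15  1.13 -0.16] [(0, 0), (0, 0), (0, 0), (0, 0), (0, 0), (0, 0), (0, 0), (0, 0), (0, 0), (0, 0)]
0.03 0 0.12 0.32 [ 0.66  0.35 -1.01  1.8   0.32  1.17 -0.32] [(0, 0), (0, 0), (0, 0), (0, 0), (0, 0), (0, 0), (0, 0), (0, 0), (0, 0), (0, 0)]
0.03 0.08 0.11 0.0 [ 0.43  0.27 -0.69  1.81  0.19  1.13 -0.19] [(0, 0), (0, 0), (0, 0), (0, 0), (0, 0), (0, 0), (0, 0), (0, 0), (0, 0), (0, 0)]
```

send_rows(increments="0.01 0.0178 0.001 1.33 2.24 -4.67;0.01 0.0178 0.001 1.33 2.24 -4.67;0.01 0.0178 0.001 1.33 2.24 -4.67;0.01 0.0178 0.001 1.33 2.24 -4.67;0.01 0.0178 0.001 1.33 2.24 -4.67;0.01 0.0178 0.001 1.33 2.24 -4.67;0.01 0.0178 0.001 1.33 2.24 -4.67;0.01 0.0178 0.001 1.33 2.24 -4.67;0.01 0.0178 0.001 1.33 2.24 -4.67;0.01 0.0178 0.001 1.33 2.24 -4.67")

```text
time: 14.65
tool_pos: [0.5786, -0.1441, 0.2498]
tool_rot: [0.79, 2.583, 0.119]
force: [0.7, 0.9, 0.1]
finger_gap: 1.0
grasp_force: 0.0
```

send_rows(increments="-0.006 0.0178 0 1.33 2.24 -4.67;-0.006 0.0178 0 1.33 2.24 -4.67;-0.006 0.0178 0 1.33 2.24 -4.67;-0.006 0.0178 0 1.33 2.24 -4.67;-0.006 0.0178 0 1.33 2.24 -4.67;-0.006 0.0178 0 1.33 2.24 -4.67;-0.006 0.0178 0 1.33 2.24 -4.67;-0.006 0.0178 0 1.33 2.24 -4.67;-0.006 0.0178 0 1.33 2.24 -4.67;-0.006 0.0178 0 1.33 2.24 -4.67")

```text
time: 15.65
tool_pos: [0.5184, 0.0337, 0.2498]
tool_rot: [2.048, 2.372, 0.008]
force: [0.1, -0.4, -0.6]
finger_gap: 0.997
grasp_force: 0.0
```

Run:
```python
from lid import *
st=manip.get_state();print(np.round(st["q"],2),st["tool_pos"])
z,Rt=lean(0,1);need(Rt,bar+uz*-.017)
prev=lean(0)[1];pp=bar+.017*lean(0)[0]
for th in np.linspace(.97/20,.97,20):
    z,Rt=lean(30*th/.97);p=barpos(th)+.017*z;print(np.round(p-pp,4),(Rt*prev.inv()).as_rotvec(degrees=True).round(2));prev,pp=Rt,p
```

```text
[ 0.38  0.24 -0.62  1.84  0.16  1.1  -0.15] [0.51842508 0.03372982 0.24984943]
d pos [ 0.0076  0.0013 -0.0828] turn [ 0.   0.5 -0.6] |0.8|
d pos [ 0.0076  0.0013 -0.0828] turn [-8.000e-01  1.000e-01  1.794e+02] |179.4|
[0.0024 0.0003 0.0081] [-0.2   1.49  0.  ]
[0.0028 0.0004 0.0079] [-0.2   1.49  0.  ]
[0.0032 0.0004 0.0078] [-0.2   1.49  0.  ]
[0.0036 0.0005 0.0076] [-0.2   1.49 -0.  ]
[0.0039 0.0005 0.0074] [-0.2   1.49  0.  ]
[0.0043 0.0006 0.0072] [-0.2   1.49 -0.  ]
[0.0046 0.0006 0.007 ] [-0.2   1.49  0.  ]
[0.005  0.0007 0.0067] [-0.2   1.49  0.  ]
[0.0053 0.0007 0.0065] [-0.2   1.49 -0.  ]
[0.0056 0.0008 0.0062] [-0.2   1.49  0.  ]
[0.0059 0.0008 0.0059] [-0.2   1.49 -0.  ]
[0.0061 0.0008 0.0056] [-0.2   1.49  0.  ]
[0.0064 0.0009 0.0053] [-0.2   1.49  0.  ]
[0.0066 0.0009 0.005 ] [-0.2   1.49  0.  ]
[0.0069 0.0009 0.0046] [-0.2   1.49  0.  ]
[0.0071 0.001  0.0043] [-0.2   1.49 -0.  ]
[0.0073 0.001  0.0039] [-0.2   1.49  0.  ]
[0.0074 0.001  0.0035] [-0.2   1.49 -0.  ]
[0.0076 0.001  0.0032] [-0.2   1.49  0.  ]
[0.0077 0.0011 0.0028] [-0.2   1.49  0.  ]
```

send_rows(increments="0.002 0.0002 -0.012 0 0.1 -0.1;0.002 0.0002 -0.012 0 0.1 -0.1;0.002 0.0002 -0.012 0 0.1 -0.1;0.0016 0.0002 -0.012 0 0.1 -0.1;0 0.0002 -0.012 0 0.1 -0.1;0 0.0002 -0.012 0 0 -0.1;0 0.0001 -0.0106 0 0 0;0 0 0 0 0 0;0 0 0 0 0 0;0 0 0 0 0 0")

```text
time: 16.65
tool_pos: [0.5279, 0.0345, 0.1696]
tool_rot: [2.059, 2.365, 0.005]
force: [0.2, 0.3, -0.5]
finger_gap: 0.997
grasp_force: 0.0
```

send_rows(increments="0 0 0 0 0 0;0 0 0 0 0 0;0 0 0 0 0 0;0 0 0 0 0 0;0 0 0 0 0 0;0 0 0 0 0 0;0 0 0 0 0 0;0 0 0 0 0 0;0 0 0 0 0 0;0 0 0 0 0 0", claw=1, newtons=25)

```text
time: 17.65
tool_pos: [0.5274, 0.0344, 0.169]
tool_rot: [2.06, 2.366, 0.003]
force: [1.0, 0.3, 1.1]
finger_gap: 0.172
grasp_force: 1.2
```

send_rows(increments="0 0 0 0 0 0;0 0 0 0 0 0;0.0024 0.0003 0.0081 -0.2 1.5 0;0.0028 0.0004 0.0079 -0.2 1.5 0;0.0032 0.0004 0.0078 -0.2 1.5 0;0.0036 0.0005 0.0076 -0.2 1.5 0;0.0039 0.0005 0.0074 -0.2 1.5 0;0.0043 0.0006 0.0072 -0.2 1.5 0;0.0046 0.0006 0.007 -0.2 1.5 0;0 0 0 0 0 0")

```text
time: 18.65
tool_pos: [0.5498, 0.0378, 0.2214]
tool_rot: [-1.976, -2.271, 0.215]
force: [-7.6, -0.4, 3.7]
finger_gap: 0.123
grasp_force: 25.0
```

send_rows(increments="0.0045 0.0007 0.0069 -0.2 1.5 0;0.0048 0.0007 0.0067 -0.2 1.5 0;0.0052 0.0008 0.0063 -0.2 1.5 0;0.0055 0.0008 0.006 -0.2 1.5 0;0.0058 0.0008 0.0058 -0.2 1.5 0;0.0061 0.0009 0.0055 -0.2 1.5 0;0.0063 0.0009 0.0052 -0.2 1.5 0;0.0066 0.0009 0.0048 -0.2 1.5 0;0 0 0 0 0 0;0 0 0 0 0 0")

```text
time: 19.65
tool_pos: [0.5965, 0.0448, 0.2683]
tool_rot: [-1.871, -2.153, 0.426]
force: [-3.3, 1.5, -3.5]
finger_gap: 0.128
grasp_force: 25.0
```

Run:
```python
from lid import *
st=manip.get_state();z=R.from_rotvec(st["tool_rot"]).as_matrix()[:,2];g=st["tool_pos"]-.017*z
H=bar+ux*.168-uz*.056;v=g-H;print("grasp",g,"r",np.hypot(v@ux,v[2]),"theta",np.arctan2(v[2],-(v@ux))-np.arctan2(.056,.168),np.round(st["q"],2),z)
```

```text
grasp [0.60292104 0.04570316 0.28404559] r 0.18030860401504814 theta 0.7242697793671036 [ 0.19  0.58 -0.55  1.37  0.22  1.66 -0.22] [-0.37878706 -0.05169878 -0.92403874]
```

send_rows(increments="0.0069 0.001 0.0044 -0.2 1.3 0;0.007 0.001 0.0041 -0.2 1.3 0;0.0071 0.001 0.0038 -0.2 1.3 0;0.0073 0.001 0.0034 -0.1 1 0;0.0074 0.001 0.003 0 0.5 0;0.0075 0.001 0.0027 0 0.5 0;0.005 0.0007 0.0013 0 0 0;0 0 0 0 0 0;0 0 0 0 0 0;0 0 0 0 0 0")

```text
time: 20.65
tool_pos: [0.6351, 0.0506, 0.2886]
tool_rot: [-1.793, -2.074, 0.556]
force: [-34.5, -2.2, -12.4]
finger_gap: 0.128
grasp_force: 25.0
```

Run:
```python
from lid import *
st=manip.get_state();z=R.from_rotvec(st["tool_rot"]).as_matrix()[:,2];g=st["tool_pos"]-.017*z
H=bar+ux*.168-uz*.056;v=g-H;print("grasp",g,"r",np.hypot(v@ux,v[2]),"theta",np.arctan2(v[2],-(v@ux))-np.arctan2(.056,.168),np.round(st["q"],2),z)
a=get_image("scene");b=get_image("top")
o=np.hstack([a["color"][150:390,180:500],b["color"][150:390,220:540]])[:,:,::-1]
cv2.imwrite("pics/o.png",cv2.resize(o,None,fx=1.25,fy=1.25))
```

```text
grasp [0.64358511 0.05176732 0.30328124] r 0.1820627186489839 theta 0.9752517786671113 [ 0.12  0.71 -0.52  1.13  0.22  1.89 -0.21] [-0.4973566  -0.06955435 -0.86475349]
```

View pics/o.png

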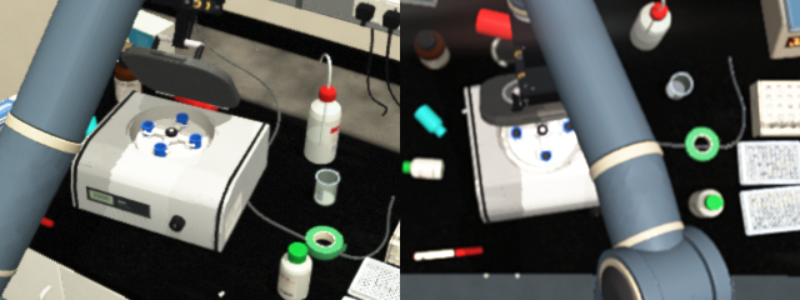

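The lid stands fully open. In the top half of the picture the buckets are at (515,132), (545,156) and (568,125), with the nut at (542,130), and the bottle is still upright. I release the bar and back off.

send_rows(increments="-0.001 0 0 0 0 0;-0.001 0 0 0 0 0;0 0 0 0 0 0;0 0 0 0 0 0;0 0 0 0 0 0;0 0 0 0 0 0;0.005 0.0007 0.0086 0 0 0;0.005 0.0007 0.0086 0 0 0;0.01 0.0014 0.0173 0 0 0;0.01 0.0014 0.0173 0 0 0", claw=0.1)

```text
time: 21.75
tool_pos: [0.6699, 0.0564, 0.3349]
tool_rot: [-1.805, -2.086, 0.524]
force: [0.4, 0.6, -2.9]
finger_gap: 0.448
grasp_force: 0.0
```

Run:
```python
from lid import *
t=get_image("top");s=get_image("scene")
for n,im in(("t",t),("s",s)):
    h=cv2.cvtColor(im["color"],cv2.COLOR_RGB2HSV);m=(abs(h[...,0].astype(int)-110)<12)&(h[...,1]>150)&(h[...,2]>60)
    for b in blobs(m,10):
        p=plane(im,b[1],.123)
        if .5<p[0]<.7 and -.06<p[1]<.15:
            v=p-np.array([.596,.0455,.123]);print(n,b[0],b[1],p,"r",np.hypot(*v[:2]).round(4),"az",np.degrees(np.arctan2(v[1],v[0])).round(1))
st=manip.get_state();print(st["time"],st["tool_pos"],st["finger_gap"],st["force"])
```

```text
t 17 [313.5 254.8] [0.5953 0.0941 0.123 ] r 0.0486 az 90.8
t 12 [337.  272.8] [0.5527 0.0379 0.123 ] r 0.044 az -170.0
s 56 [325.4 244.2] [0.6443 0.0538 0.123 ] r 0.049 az 9.8
s 59 [297.8 250.3] [0.5891 0.0976 0.123 ] r 0.0526 az 97.5
s 71 [336.3 261.6] [ 0.5997 -0.0039  0.123 ] r 0.0495 az -85.7
s 78 [307.7 269.4] [0.5407 0.0375 0.123 ] r 0.0559 az -171.8
21.85 [0.67080157 0.05187766 0.33519382] 0.4470773672770773 [ 0.03199455 -1.46288042  0.85884676]
```

```bash
cat > fl.py <<'E'
from lid import *
C=np.array([.595,.046,0])
def loc(x,y,z): return C+ux*x+uy*y+uz*z
def flR(deg,sg): 
    l=np.radians(deg);z=ux*np.sin(l)-uz*np.cos(l);return z,toolR(z,sg*uy)
E
python3 - <<'E'
from fl import *
L,e=fit2();st=manip.get_state();p0=np.array(st["tool_pos"]);R0=R.from_rotvec(st["tool_rot"])
for sg in(1,-1):
  for ln in(20,25):
    z,Rt=flR(ln,sg);ins=loc(-.037,-.032,.114);pre=ins-.11*z;dv=(Rt*R0.inv()).as_rotvec()
    up=p0+[0,0,.12];q=np.array(st["q"]);er=mx=0
    for k in range(1,61):
        if k<=10:p,r=p0+(up-p0)*k/10,R0
        elif k<=40:f=(k-10)/30;p,r=up+f*(pre+[0,0,.05]-up),R.from_rotvec(f*dv)*R0
        else:f=(k-40)/20;p,r=pre+[0,0,.05]+f*(ins-pre-[0,0,.05]),Rt
        qn,pe,re=ik(p,r,q,L);mx=max(mx,abs(qn-q).max());er=max(er,pe*1e3,re);q=qn
    print(sg,ln,mx.round(2),er.round(2),q.round(2),"pre",pre.round(3),"ins",ins.round(3),(pre+[0,0,.05]-up).round(3),np.degrees(dv).round(1))
    for y in(-.032,0,.03): q,pe,re=ik(loc(-.042,y,.114),Rt,q,L);print(q.round(2),pe.round(4),re.round(2))
E
```

```text
1 20 0.41 15.43 [-0.22  0.29  0.16  2.17 -0.2   0.34  1.82] pre [0.525 0.004 0.217] ins [0.563 0.009 0.114] [-0.145 -0.048 -0.188] [ 12.2 -36.4  92.3]
[-0.22  0.28  0.16  2.18 -0.2   0.34  1.82] 0.0 0.0
[-0.32  0.28  0.2   2.19 -0.16  0.33  1.71] 0.0 0.0
[-0.42  0.28  0.24  2.2  -0.13  0.33  1.61] 0.0 0.0
1 25 0.41 15.43 [-0.32  0.28  0.28  2.24 -0.49  0.23  2.1 ] pre [0.517 0.003 0.214] ins [0.563 0.009 0.114] [-0.154 -0.049 -0.191] [  8.7 -40.8  93. ]
[-0.35  0.27  0.32  2.25 -0.54  0.23  2.15] 0.0 0.01
[-0.55  0.28  0.47  2.26 -0.59  0.23  2.13] 0.0 0.02
[-0.71  0.29  0.57  2.27 -0.61  0.23  2.09] 0.0 0.01
-1 20 0.41 15.43 [-0.17  0.29  0.1   2.17 -0.15  0.34 -1.38] pre [0.525 0.004 0.217] ins [0.563 0.009 0.114] [-0.145 -0.048 -0.188] [ -1.5 -38.8 -91.7]
[-0.16  0.28  0.1   2.18 -0.15  0.34 -1.38] 0.0 0.0
[-0.27  0.27  0.14  2.19 -0.11  0.33 -1.48] 0.0 0.0
[-0.37  0.27  0.17  2.19 -0.07  0.33 -1.58] 0.0 0.0
-1 25 0.41 15.43 [-0.31  0.27  0.27  2.24 -0.47  0.23 -1.06] pre [0.517 0.003 0.214] ins [0.563 0.009 0.114] [-0.154 -0.049 -0.191] [  3.  -42.  -92.4]
[-0.35  0.27  0.32  2.25 -0.54  0.23 -1.  ] 0.0 0.02
[-0.55  0.28  0.47  2.26 -0.59  0.23 -1.01] 0.0 0.02
[-0.71  0.29  0.57  2.27 -0.61  0.23 -1.05] 0.0 0.01
```

send_rows(increments="0 0 0.01 0 -2.5 0;0 0 0.01 0 -2.5 0;0 0 0.01 0 -2.5 0;0 0 0.01 0 -2.5 -4.6;0 0 0.01 0 -2.5 -4.6;0 0 0.01 0 -2 -4.6;0 0 0.01 0 -2 -4.6;-0.01 0 0.005 0 -2 -4.6;-0.021 -0.007 0 0 -2 -4.6;-0.021 -0.007 0 0 -2 -4.6", claw=1)

```text
time: 22.85
tool_pos: [0.6162, 0.0413, 0.4085]
tool_rot: [-2.551, -1.64, 0.072]
force: [-0.1, 0.2, -0.1]
finger_gap: 0.002
grasp_force: 0.0
```

Run:
```python
from fl import *
st=manip.get_state();print(np.round(st["q"],2),st["tool_pos"],st["force"])
z,Rt=flR(20,-1);ins=loc(-.037,-.032,.114);need(Rt,ins-.11*z)
```

```text
[ 0.05  0.34 -0.21  1.32 -0.01  1.58 -0.58] [0.6161891  0.0413399  0.40849329] [-0.14210219  0.2454496  -0.13099675]
d pos [-0.0908 -0.0372 -0.1911] turn [  6.2 -20.  -58.2] |61.9|
d pos [-0.0908 -0.0372 -0.1911] turn [-15.8 -21.8 121.7] |124.6|
```

send_rows(increments="-0.025 -0.008 0 0.6 -2 -5.8;-0.025 -0.008 0 0.6 -2 -5.8;-0.025 -0.008 -0.005 0.6 -2 -5.8;-0.016 -0.008 -0.02 0.6 -2 -5.8;0 -0.005 -0.025 0.6 -2 -5.8;0 0 -0.03 0.6 -2 -5.8;0 0 -0.03 0.6 -2 -5.8;0 0 -0.03 0.6 -2 -5.8;0 0 -0.03 0.7 -2 -5.8;0 0 -0.021 0.7 -2 -6")

```text
time: 23.85
tool_pos: [0.5245, 0.0046, 0.2158]
tool_rot: [-3.065, -0.209, -0.536]
force: [-0.4, -0.7, -0.6]
finger_gap: 0.006
grasp_force: 0.0
```

Run:
```python
from fl import *
st=manip.get_state();print(np.round(st["q"],2),st["tool_pos"],st["force"])
z,Rt=flR(20,-1);ins=loc(-.037,-.032,.114);need(Rt,ins)
a=get_image("scene");b=get_image("top")
o=np.hstack([a["color"][190:370,220:440],b["color"][190:370,250:470]])[:,:,::-1]
cv2.imwrite("pics/f.png",cv2.resize(o,None,fx=1.8,fy=1.8))
for n,im in(("t",b),("s",a)):
    h=cv2.cvtColor(im["color"],cv2.COLOR_RGB2HSV);m=(abs(h[...,0].astype(int)-110)<12)&(h[...,1]>150)&(h[...,2]>60)
    for k in blobs(m,10):
        p=plane(im,k[1],.123)
        if .5<p[0]<.7 and -.06<p[1]<.15:print(n,k[0],k[1],p)
```

```text
[ 0.06  0.08 -0.15  2.13 -0.01  0.59 -1.51] [0.52448198 0.00461539 0.21576858] [-0.4130089  -0.65117047 -0.61628276]
d pos [ 0.0382  0.0047 -0.1018] turn [ 0.  -0.2 -0. ] |0.2|
d pos [ 0.0382  0.0047 -0.1018] turn [-60.7  -8.3 169.2] |180.0|
t 18 [313.2 254.8] [0.5953 0.0948 0.123 ]
t 12 [336.5 272.7] [0.5529 0.0391 0.123 ]
s 55 [325.3 244.2] [0.6442 0.054  0.123 ]
s 59 [297.8 250.3] [0.5891 0.0976 0.123 ]
s 70 [336.2 261.6] [ 0.5996 -0.0037  0.123 ]
s 78 [307.6 269.4] [0.5406 0.0376 0.123 ]
```

View pics/f.png

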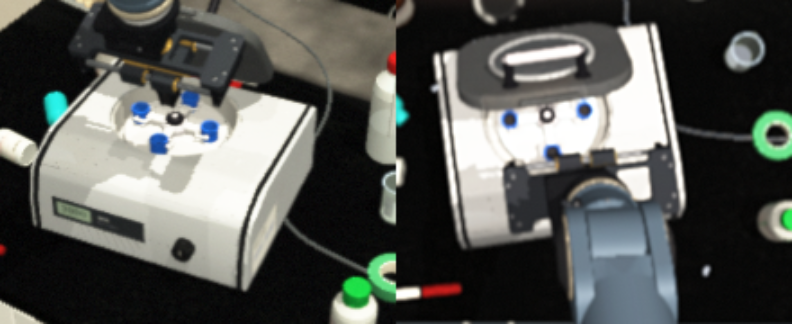

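The finger is poised in front of the right-front gap. The buckets stand at (552,152), (510,118) and (584,110) in the top half, so the rotor is still at about 0 rad. I go in now.

send_rows(increments="0.0048 0.0006 -0.0128 0 0 0;0.0048 0.0006 -0.0128 0 0 0;0.0048 0.0006 -0.0128 0 0 0;0.0048 0.0006 -0.0128 0 0 0;0.0048 0.0006 -0.0128 0 0 0;0.0048 0.0006 -0.0128 0 0 0;0.0048 0.0006 -0.0128 0 -0.1 0;0.0048 0.0005 -0.0122 0 -0.1 0;0 0 0 0 0 0;0 0 0 0 0 0")

```text
time: 24.95
tool_pos: [0.5645, 0.0079, 0.1156]
tool_rot: [-3.064, -0.211, -0.542]
force: [-0.3, -0.4, 0.8]
finger_gap: 0.007
grasp_force: 0.0
```

send_rows(increments="-0.0053 0.0094 0 0 0 0;-0.0057 0.0194 0 0 0 0;0.0007 0.0243 0 0 0 0;0.0021 0.0144 0.035 0 0 0;-0.01 0 0.045 0 0 0;-0.014 0 0.035 0 0 0;0 0 0 0 0 0;0 0 0 0 0 0;0 0 0 0 0 0;0 0 0 0 0 0")

```text
time: 25.95
tool_pos: [0.5317, 0.0749, 0.2295]
tool_rot: [-3.065, -0.21, -0.539]
force: [0.1, 0.3, 0.5]
finger_gap: 0.003
grasp_force: 0.0
```

```bash
cat > rot.py <<'E'
from fl import *
for k in range(2):
    a=get_image("scene");t=manip.get_state()["time"]
    h=cv2.cvtColor(a["color"],cv2.COLOR_RGB2HSV);m=(abs(h[...,0].astype(int)-110)<12)&(h[...,1]>150)&(h[...,2]>60)
    an=[]
    for b in blobs(m,15):
        p=plane(a,b[1],.123)
        if .5<p[0]<.7 and -.06<p[1]<.15:v=p-C;an.append(np.degrees(np.arctan2(v[1],v[0]))-7.8)
    print(t,"mod90",(np.array(an)%90).round(1))
print(manip.get_state()["tool_pos"])
E
python3 rot.py
```

```text
26.0 mod90 [51.  51.1 53.8 46.9]
26.05 mod90 [35.9 35.7 36.5 32.4]
[0.53184738 0.07503841 0.22961253]
```

The rotor is turning freely at about 5.4 rad/s. While it runs down I go back to the handle, keeping well clear of it.

send_rows(increments="0 -0.003 0.03 -0.6 2 5.8;0 -0.003 0.03 -0.6 2 5.8;0 -0.003 0.03 -0.6 2 5.8;0 -0.003 0.03 -0.6 2 5.8;0 -0.003 0.03 -0.6 2 5.8;0 -0.003 0.025 -0.6 2 5.8;0.02 0 0.01 -0.6 2 5.8;0.025 0 0 -0.6 2 5.8;0.025 0 0 -0.7 2 5.8;0.02 0 0 -0.7 2 6", claw=0.1)

```text
time: 27.05
tool_pos: [0.6237, 0.0567, 0.4146]
tool_rot: [-2.547, -1.643, 0.076]
force: [1.1, -0.1, -0.0]
finger_gap: 0.452
grasp_force: 0.0
```

```bash
python3 rot.py
python3 - <<'E'
from fl import *
st=manip.get_state();print(np.round(st["q"],2))
z,Rt=lean(30,1);need(Rt,np.array([.634,.0505,.2885])-.055*z)
E
```

```text
27.1 mod90 [60.4 61.2 62.5 56.2]
27.15 mod90 [52.1 53.2 54.4 47.9]
[0.62493855 0.05781079 0.41174361]
[-0.06  0.36 -0.09  1.29 -0.05  1.59 -0.57]
d pos [ 0.0363 -0.0036 -0.0756] turn [ 2.4 23.2 32.1] |39.7|
d pos [ 0.0363 -0.0036 -0.0756] turn [ -48.5    8.4 -141.4] |149.7|
```

send_rows(increments="0.01 0 0 0.24 2.3 3.2;0.01 0 0 0.24 2.3 3.2;0.008 0 0 0.24 2.3 3.2;0.008 0 -0.003 0.24 2.3 3.2;0 0 -0.008 0.24 2.3 3.2;0 -0.001 -0.01 0.24 2.3 3.2;0 -0.001 -0.013 0.24 2.3 3.2;0 -0.001 -0.013 0.24 2.3 3.2;0 -0.001 -0.013 0.24 2.4 3.2;0 0 -0.0155 0.24 2.4 3.3")

```text
time: 28.15
tool_pos: [0.6581, 0.0527, 0.3397]
tool_rot: [-1.806, -2.069, 0.549]
force: [0.8, -0.1, -1.3]
finger_gap: 0.45
grasp_force: 0.0
```

```bash
python3 - <<'E'
from fl import *
z,Rt=lean(30,1);need(Rt,np.array([.634,.0505,.2885]))
E
python3 rot.py
```

```text
d pos [-0.0241 -0.0022 -0.0512] turn [-0.1  0.2  0.1] |0.2|
d pos [-0.0241 -0.0022 -0.0512] turn [ 88.9  12.  156. ] |180.0|
28.2 mod90 [12.4  9.8 10.  11.1]
28.25 mod90 [8.4 6.2 4.9 7.2]
[0.65754712 0.05395607 0.33613208]
```

send_rows(increments="-0.003 -0.0003 -0.006 0 0 0;-0.003 -0.0003 -0.006 0 0 0;-0.003 -0.0003 -0.006 0 0 0;-0.003 -0.0003 -0.006 0 0 0;-0.003 -0.0003 -0.006 0 0 0;-0.003 -0.0003 -0.006 0 0 0;-0.003 -0.0003 -0.006 0 0 0;-0.003 -0.0002 -0.0055 0 0 0;0 0 0 0 0 0;0 0 0 0 0 0")

```text
time: 29.25
tool_pos: [0.6343, 0.051, 0.2929]
tool_rot: [-1.807, -2.069, 0.548]
force: [-0.6, 0.7, -0.1]
finger_gap: 0.453
grasp_force: 0.0
```

send_rows(increments="0 0 0 0 0 0;0 0 0 0 0 0;0 0 0 0 0 0;0 0 0 0 0 0;0 0 0 0 0 0;0 0 0 0 0 0;0 0 0 0 0 0;0 0 0 0 0 0;0 0 0 0 0 0;0 0 0 0 0 0", claw=1)

```text
time: 30.25
tool_pos: [0.6351, 0.0511, 0.2914]
tool_rot: [-1.808, -2.07, 0.546]
force: [5.2, 1.5, -9.6]
finger_gap: 0.127
grasp_force: 25.0
```

```bash
python3 rot.py
python3 - <<'E'
from fl import *
st=manip.get_state();z=R.from_rotvec(st["tool_rot"]).as_matrix()[:,2];print("TCP",st["tool_pos"],st["finger_gap"],st["force"])
H=bar+ux*.168-uz*.056
# plan: 24 equal steps to theta 0, lean 30->0
prev=lean(30)[1];pp=barpos(.95)+.017*lean(30)[0];print("model",pp)
for th in np.linspace(.95*23/24,0,24):
    z,Rt=lean(30*th/.95);p=barpos(th)+.017*z;print(np.round(p-pp,4),(Rt*prev.inv()).as_rotvec(degrees=True).round(2));prev,pp=Rt,p
E
```

```text
30.3 mod90 [27.8 26.7 26.  24.9]
30.35 mod90 [27.8 26.7 26.  24.9]
[0.63506435 0.05101068 0.29136591]
TCP [0.63506435 0.05101068 0.29136591] 0.12501906722282352 [ 5.21709708  0.50024311 -9.59258551]
model [0.63233549 0.04956615 0.28250563]
[-0.0063 -0.0009 -0.0024] [ 0.17 -1.24 -0.  ]
[-0.0062 -0.0008 -0.0026] [ 0.17 -1.24  0.  ]
[-0.0061 -0.0008 -0.0029] [ 0.17 -1.24 -0.  ]
[-0.006  -0.0008 -0.0031] [ 0.17 -1.24 -0.  ]
[-0.0058 -0.0008 -0.0034] [ 0.17 -1.24  0.  ]
[-0.0057 -0.0008 -0.0036] [ 0.17 -1.24 -0.  ]
[-0.0056 -0.0008 -0.0038] [ 0.17 -1.24 -0.  ]
[-0.0054 -0.0007 -0.0041] [ 0.17 -1.24  0.  ]
[-0.0052 -0.0007 -0.0043] [ 0.17 -1.24 -0.  ]
[-0.0051 -0.0007 -0.0045] [ 0.17 -1.24  0.  ]
[-0.0049 -0.0007 -0.0047] [ 0.17 -1.24  0.  ]
[-0.0047 -0.0006 -0.0049] [ 0.17 -1.24 -0.  ]
[-0.0045 -0.0006 -0.0051] [ 0.17 -1.24 -0.  ]
[-0.0043 -0.0006 -0.0053] [ 0.17 -1.24 -0.  ]
[-0.0041 -0.0006 -0.0054] [ 0.17 -1.24 -0.  ]
[-0.0039 -0.0005 -0.0056] [ 0.17 -1.24  0.  ]
[-0.0037 -0.0005 -0.0058] [ 0.17 -1.24 -0.  ]
[-0.0034 -0.0005 -0.0059] [ 0.17 -1.24 -0.  ]
[-0.0032 -0.0004 -0.0061] [ 0.17 -1.24  0.  ]
[-0.003  -0.0004 -0.0062] [ 0.17 -1.24  0.  ]
[-0.0027 -0.0004 -0.0063] [ 0.17 -1.24 -0.  ]
[-0.0025 -0.0003 -0.0064] [ 0.17 -1.24  0.  ]
[-0.0022 -0.0003 -0.0065] [ 0.17 -1.24  0.  ]
[-0.002  -0.0003 -0.0066] [ 0.17 -1.24 -0.  ]
```

The rotor is at rest and the bar is gripped, so I close the lid along its arc.

send_rows(increments="0 0 0 0 0 0;-0.0063 -0.0009 -0.0024 0.17 -1.24 0;-0.0062 -0.0008 -0.0026 0.17 -1.24 0;-0.0061 -0.0008 -0.0029 0.17 -1.24 0;-0.006 -0.0008 -0.0031 0.17 -1.24 0;-0.0058 -0.0008 -0.0034 0.17 -1.24 0;-0.0057 -0.0008 -0.0036 0.17 -1.24 0;-0.0056 -0.0008 -0.0038 0.17 -1.24 0;-0.0054 -0.0007 -0.0041 0.17 -1.24 0;-0.0052 -0.0007 -0.0043 0.17 -1.24 0")

```text
time: 31.35
tool_pos: [0.5836, 0.0433, 0.263]
tool_rot: [-1.916, -2.193, 0.349]
force: [8.2, -1.0, -4.7]
finger_gap: 0.13
grasp_force: 25.0
```

send_rows(increments="-0.0051 -0.0007 -0.0045 0.17 -1.24 0;-0.0049 -0.0007 -0.0047 0.17 -1.24 0;-0.0047 -0.0006 -0.0049 0.17 -1.24 0;-0.0045 -0.0006 -0.0051 0.17 -1.24 0;-0.0043 -0.0006 -0.0053 0.17 -1.24 0;-0.0041 -0.0006 -0.0054 0.17 -1.24 0;-0.0039 -0.0005 -0.0056 0.17 -1.24 0;-0.0037 -0.0005 -0.0058 0.17 -1.24 0;0 0 0 0 0 0;0 0 0 0 0 0")

```text
time: 32.35
tool_pos: [0.5466, 0.0379, 0.2222]
tool_rot: [-1.999, -2.288, 0.17]
force: [1.3, -2.8, 0.4]
finger_gap: 0.129
grasp_force: 25.0
```

```bash
cat > th.py <<'E'
from fl import *
st=manip.get_state();z=R.from_rotvec(st["tool_rot"]).as_matrix()[:,2];g=st["tool_pos"]-.017*z
H=bar+ux*.168-uz*.056;v=g-H;print("grasp",g,"r",np.hypot(v@ux,v[2]),"theta",np.arctan2(v[2],-(v@ux))-np.arctan2(.056,.168),st["force"],st["finger_gap"])
need(lean(0)[1],bar-.017*uz)
E
python3 th.py
```

```text
grasp [0.54909495 0.03826027 0.23900988] r 0.1823579240002954 theta 0.3327299886945441 [ 1.3123003  -2.76664894  0.41861111] 0.12857917773063812
d pos [-0.0206 -0.0029 -0.0552] turn [ 1.1 -8.4  0.1] |8.5|
d pos [-0.0206 -0.0029 -0.0552] turn [ -13.2   -1.8 -179.4] |179.9|
```

send_rows(increments="-0.0034 -0.0005 -0.0065 0.15 -1.1 0;-0.0032 -0.0005 -0.0066 0.15 -1.1 0;-0.003 -0.0004 -0.0067 0.15 -1.1 0;-0.0027 -0.0004 -0.0067 0.15 -1.1 0;-0.0024 -0.0004 -0.0068 0.15 -1.1 0;-0.0021 -0.0004 -0.0068 0.15 -1.1 0;-0.0018 -0.0003 -0.0068 0.1 -1 0;-0.001 -0.0002 -0.0061 0.1 -0.8 0;0 0 -0.002 0 0 0;0 0 0 0 0 0")

```text
time: 33.35
tool_pos: [0.5256, 0.0353, 0.1711]
tool_rot: [-2.065, -2.364, 0.005]
force: [-12.1, -2.9, 29.8]
finger_gap: 0.127
grasp_force: 25.0
```

```bash
python3 th.py
```

```text
grasp [0.52565235 0.03533403 0.18808096] r 0.17870172992681496 theta 0.02113709687842935 [-12.0510164   -2.92719887  29.7617181 ] 0.12662231735500423
d pos [ 0.0004 -0.0003 -0.0041] turn [ 0.  -0.2  0.1] |0.3|
d pos [ 0.0004 -0.0003 -0.0041] turn [-4.000e-01 -1.000e-01 -1.799e+02] |179.9|
```

send_rows(increments="0 0 0 0 0 0;0 0 0 0 0 0;0 0 0 0 0 0;0 0 0 0 0 0;0 0 0 0 0 0;0 0 0.005 0 0 0;0 0 0.015 0 0 0;0 0 0.03 0 0 0;0 0 0.03 0 0 0;0 0 0.03 0 0 0", claw=-0.3)

```text
time: 34.35
tool_pos: [0.5269, 0.036, 0.2778]
tool_rot: [-2.065, -2.366, -0.002]
force: [0.1, -0.3, -0.4]
finger_gap: 0.646
grasp_force: 0.0
```

send_rows(increments="-0.01 0 0.03 0 0 0;-0.01 0 0.03 0 0 0;-0.01 0 0.02 0 0 0;-0.01 0.02 0 0 0 0;0 0.03 0 0 0 0;0 0.03 0 0 0 0;0 0.03 0 0 0 0;0 0 0 0 0 0;0 0 0 0 0 0;0 0 0 0 0 0")

```text
time: 35.35
tool_pos: [0.4873, 0.1446, 0.3565]
tool_rot: [-2.068, -2.365, -0.001]
force: [1.1, 0.4, 0.3]
finger_gap: 0.649
grasp_force: 0.0
```

Run:
```python
from fl import *
print(manip.get_state()["tool_pos"],manip.get_state()["force"])
a=get_image("scene");b=get_image("top")
o=np.hstack([a["color"][190:370,230:490],b["color"][190:370,250:510]])[:,:,::-1]
cv2.imwrite("pics/e.png",cv2.resize(o,None,fx=1.5,fy=1.5))
```

```text
[0.48734428 0.14461781 0.35645661] [1.13866563 0.38897828 0.26829381]
```

View pics/e.png

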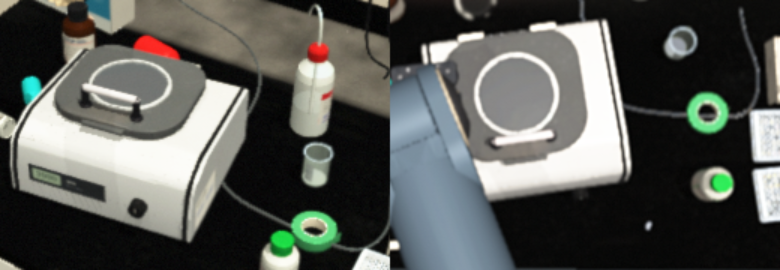

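The lid looks shut, the bottle is upright and the tape and beaker have not moved. I compare the handle pixels with the first picture to check that the lid is within 0.04 rad.

Run:
```python
from h import *
a=cv2.imread("pics/scene0.png",0)[240:285,275:345];b=cv2.cvtColor(get_image("scene")["color"],cv2.COLOR_RGB2GRAY)[230:295,265:355]
r=cv2.matchTemplate(b,a,cv2.TM_CCOEFF_NORMED);_,v,_,l=cv2.minMaxLoc(r);print(v,np.array(l)-10, r[9:12,10].round(3))
```

```text
0.9794740676879883 [0 0] [0.873 0.979 0.887]
```

```bash
python3 -c "
from workcell import order
print(order.job_done())"
```

```text
the job is handed in; nothing more can be done
None
```

I handed the job in at about 35 s, and the hand-in returned no verdict. The bottle stands upright on the bench; the lid was opened fully; the rotor ran on untouched for over two seconds and came to rest; and the lid is shut, with the tape roll and beaker unmoved in the last picture and the rack never approached.

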